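# Line up the dice cups by height in the games drawer

## Task

Line up the four orange dice cups by height on the board with the row of four round black marks: the shortest on the mark nearest the red bingo cage, rising mark by mark to the tallest on the mark farthest from it, each standing mouth up and centred on its mark, so that only the low cups stand near the crank. Do not tip any cup over on the way, do not knock the bingo cage, and leave the steel spoon rest with its balls where it is.

Things in the scene. Friction and masses are not known exactly. Their poses are not given: they have to be found in the camera images.
- cup_small_centre (a point): The shortest of four firm orange silicone dice cups, round, straight-sided, open at the top: 44 mm across the outside (base 3 mm narrower), 44 mm high, wall 4 mm, 25 to 135 g. This point is on its axis, half-way up (22 mm above its underside); z points up out of its mouth. It starts standing mouth up on the drawer's bottom (z = 0).
- cup_medium_centre (a point): The second shortest of four firm orange silicone dice cups, round, straight-sided, open at the top: 50 mm across the outside (base 3 mm narrower), 56 mm high, wall 4 mm, 25 to 135 g. This point is on its axis, half-way up (28 mm above its underside); z points up out of its mouth. It starts standing mouth up on the drawer's bottom (z = 0).
- cup_large_centre (a point): The second tallest of four firm orange silicone dice cups, round, straight-sided, open at the top: 56 mm across the outside (base 3 mm narrower), 68 mm high, wall 4 mm, 25 to 135 g. This point is on its axis, half-way up (34 mm above its underside); z points up out of its mouth. It starts standing mouth up on the drawer's bottom (z = 0).
- cup_tallest_centre (a point): The tallest of four firm orange silicone dice cups, round, straight-sided, open at the top: 62 mm across the outside (base 3 mm narrower), 80 mm high, wall 4 mm, 25 to 135 g. This point is on its axis, half-way up (40 mm above its underside); z points up out of its mouth. It starts standing mouth up on the drawer's bottom (z = 0).
- mark_1: Flat black round mark, 72 mm across, one of four alike in a row 90 mm apart on a fixed wooden board (90 x 360 mm, 10 mm thick): the end mark at the robot's left (+y). Origin: its centre on the board's top, 10 mm above the drawer's bottom; its y axis runs along the row, x across the board, z up.
- mark_2: Flat black round mark, 72 mm across, one of four alike in a row 90 mm apart on a fixed wooden board (90 x 360 mm, 10 mm thick): second from the robot's left. Origin: its centre on the board's top, 10 mm above the drawer's bottom; its y axis runs along the row, x across the board, z up.
- mark_3: Flat black round mark, 72 mm across, one of four alike in a row 90 mm apart on a fixed wooden board (90 x 360 mm, 10 mm thick): third from the robot's left. Origin: its centre on the board's top, 10 mm above the drawer's bottom; its y axis runs along the row, x across the board, z up.
- mark_4: Flat black round mark, 72 mm across, one of four alike in a row 90 mm apart on a fixed wooden board (90 x 360 mm, 10 mm thick): the end mark at the robot's right (-y). Origin: its centre on the board's top, 10 mm above the drawer's bottom; its y axis runs along the row, x across the board, z up.
- cage: Red plastic bingo cage: wire basket 156 mm across, green balls inside, turning on a crank; fixed stand, base 215 mm along its x, 150 along y; 196 mm high; crank reaches 146 mm from the middle along +x. Stands beyond the left or right end of the row of marks; a fixed wooden box of cards (200 x 150, 110 mm high) stands beyond the other end. Origin: middle of its base's underside.
- spoon_rest: Loose steel spoon rest: dish 92 mm across, 14 mm high, holding three loose 22 mm green balls, with a trough 30 mm wide reaching 155 mm from the dish's middle along its +y. Lies on the drawer's bottom beyond the row of marks; a loose blue dauber (42 mm wide, 110 high) stands to its right. Origin: middle of the dish's underside.
Things that resemble listed ones, but are neither listed nor needed, are in the scene too. Leave any white look-alike of the part that bears cup_tallest_centre alone. What is shaped like the part that bears cup_medium_centre but purple is not meant.

How it is judged:
By the outcome, as a careful person would: the job done as asked, in the order asked, and still so for the second after the job is handed in, with the robot touching nothing.
It also fails if it takes over 120 s, if anything falls off the work surface, if the arm or the gripper's body presses on something with over 40 N, if the wrist force passes 120 N, or if a joint passes its speed limit or range.

## Robot

A 6-joint arm with a two-finger parallel gripper is mounted at the origin on the work surface. World frame = base frame: x ahead of the robot, y to its left, z up, the work surface at z = 0. Lengths are in m, angles in rad, forces in N, time in s.
With the tool pointing down it reaches from about 0.425 to 0.95 m from the base axis. Payload 3.5 kg.
Tool frame: the origin (TCP) lies between the finger pads; the fingertips stand 8 mm ahead of it and the grasp point (between the pads) lies 11 mm behind it (bot.tip_extent is the distance from the TCP to the fingertips, in m); y points along the fingers, x is the direction in which the jaws open and shut, and the axes are right-handed (so a half turn about y gives the same grasp; the last joint's range is limited). The gripper opens to 85 mm and grips with 20 to 120 N. Pads are 22 mm wide; open, the fingers measure 114 mm over their backs; the gripper's body (76 mm by 85 mm) begins 54 mm behind the grasp point. The pads swing forward as they close: fully open they stand 13 mm farther back than shut.
Start: joints at [1.194, 0.286, 1.577, -0, 1.279, -0.15], TCP at [0.152, 0.658, 0.239] pointing down, gripper open.
Joint ranges: [-2.77, 2.77], [-0.9, 2.22], [0.21, 2.48], [-1.53, 4.67], [0.24, 2.81], [-2.84, 2.84]. Speed limits (rad/s): [2.79, 2.79, 3.14, 3.14, 3.14, 3.14].

## Interface

Orientations are given as a unit quaternion [w, x, y, z].
In Python, from workcell import bot gives the robot as it stands. The module is installed in compiled form; this text tells all that it offers.
- The arm moves only by the tool send_rows, never from a script. Its argument "rows" is a list of rows, each an object of numbers: "tx", "ty", "tz": the shift along the tool's x, y, z in mm; "ax", "ay", "az": the turn, a rotation vector about the tool's x, y, z in rad; "grip": the opening, from 0 (shut) to 1 (fully open). A call has 1 to 5 rows; each row shifts and turns the commanded pose from where the row before left it, along the tool's axes as they then stand; what a row does not reach is not made up. A row lasts 1/8 s, in which the tool goes at most 62.5 mm and 10.7 degrees, less where a joint would pass 70% of its speed; a pose out of reach is approached as far as the arm can. A call is refused whole if a number of a shift passes 62.5 or a number of a turn 0.188, either way. A call with a gripper value outside its range is refused whole. The fingers move at their own pace and stop on an object; "force" is the grip in N (left out, the last holds). Time passes only in rows, so rows that do not move let the fingers close. It gives the time, the measured TCP pose, the force and the opening at its end, in the units of the state.
- bot.read_state(): the state, without advancing time (a new reading comes with each control period).
- bot.camera(name): name is "side" or "top"; returns (picture, depth): 400x640x3 uint8, red, green, blue; 400x640 float32, m along the optical axis (not along the pixel's ray), 0 where there is no reading.
- bot.camera_params(name): a dict with "mtx" (3x3 intrinsics, pixels), "R" (3x3) and "t" (3): a world point X has camera coordinates R X + t. Camera axes: x right, y down, z forward; pixel columns grow to the right and rows downward; lengths in m; the calibration is good to about 2 mm. A picture is of the moment at which its call begins. camera_params takes no time and is no camera call.
- bot.close_job(): hands the job in, once; it reports no verdict.
The state is a dict: "time": time; "q": joint angles; "joint_velocities": joint speeds; "effort": joint torques, N m; "ee_pos": TCP position; "tcp_rot": TCP orientation; "ft_force": force on the tool from outside, world axes, zero at the start; "torque": the same for the moment, N m; "grip_width": finger opening in m.
Only numpy, scipy, OpenCV 4.12 (cv2) and the standard library are available. Lean on these libraries where they do the work, as an engineer would, in place of code of your own. Each camera call takes 0.05 s, during which the arm holds its last target.

## Working session

There is one attempt and no reset: what is moved stays moved. The work goes in short steps, Python scripts to look and compute and a tool call to move; the robot and the scene stay as the last step left them, time stands still between calls to the robot, and variables do not carry over. Pictures are saved under pics/ and viewed, and the job is handed in when it is done.

Besides the shell and the picture viewer there is one more tool, called after "Emit:" by a JSON object that holds its "name" and its "arguments", one argument or row to a line. send_rows: Moves the arm, as the interface text tells. Its arguments: {"type":"object","properties":{"rows":{"type":"array","items":{"type":"object","properties":{"tx":{"type":"number"},"ty":{"type":"number"},"tz":{"type":"number"},"ax":{"type":"number"},"ay":{"type":"number"},"az":{"type":"number"},"grip":{"type":"number"}}}},"force":{"type":"number"}},"required":["rows"]}

```bash
mkdir -p pics
python3 - <<'E'
from workcell import bot
import cv2,numpy as np
print(bot.read_state())
for n in("top","side"):
    p,d=bot.camera(n); np.savez(f"pics/{n}0.npz",p=p,d=d)
    cv2.imwrite(f"pics/{n}0.png",p[:,:,::-1]); print(n,bot.camera_params(n))
E
```

```text
{'time': 0.0, 'q': array([ 1.19399658e+00,  2.87178484e-01,  1.57815750e+00, -4.02039677e-05,
        1.27860054e+00, -1.50008637e-01]), 'joint_velocities': array([-0.00152902,  0.00086173, -0.00148375,  0.00068476,  0.00045083,
        0.00115809]), 'effort': array([ 5.87079248e-04, -4.05975258e+01, -2.92629164e+01, -4.85773307e-05,
        5.71075172e-03, -1.19405124e-05]), 'ee_pos': array([0.15152603, 0.65712446, 0.23794917]), 'tcp_rot': array([-0.55293723,  0.5537872 ,  0.43950383, -0.44092691]), 'ft_force': array([-0.32314124,  0.03647421, -0.49589583]), 'torque': array([ 0.02655468, -0.00096856,  0.02917976]), 'grip_width': 0.08508257262524996}
top {'mtx': array([[461.81544417,   0.        , 326.58755887],
       [  0.        , 461.81544417, 197.08336176],
       [  0.        ,   0.        ,   1.        ]]), 'R': array([[-1.61951488e-02, -9.99863136e-01, -3.38025024e-03],
       [-9.76993685e-01,  1.65435501e-02, -2.12625610e-01],
       [ 2.12652431e-01, -1.41020251e-04, -9.77127895e-01]]), 't': array([0.01516302, 0.57621733, 1.39480574])}
side {'mtx': array([[387.8160311 ,   0.        , 323.04274599],
       [  0.        , 387.8160311 , 197.92408301],
       [  0.        ,   0.        ,   1.        ]]), 'R': array([[-0.92137229, -0.38840476,  0.01465758],
       [-0.30091084,  0.68893481, -0.65940996],
       [ 0.24601985, -0.61197269, -0.75164064]]), 't': array([0.54839728, 0.21260167, 0.84362689])}
```

View pics/top0.png

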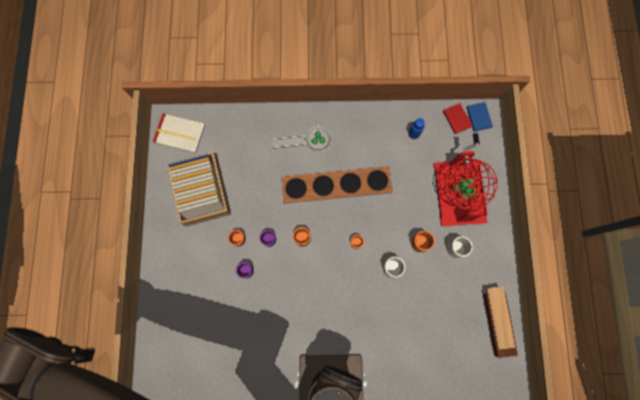

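View pics/side0.png

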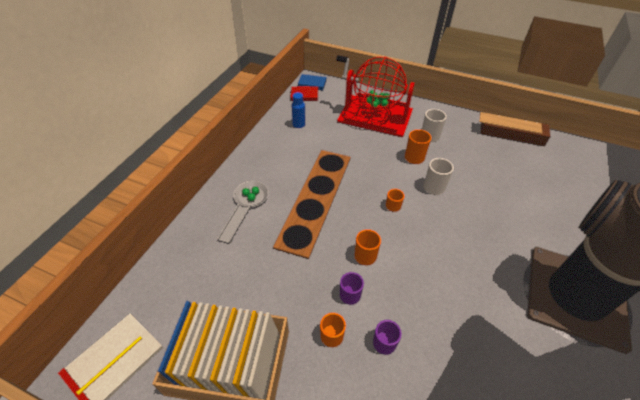

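```bash
cat > h.py <<'E'
import numpy as np,cv2
from workcell import bot
def ray(n,uv,z):
    c=bot.camera_params(n);R,t=c["R"],c["t"]
    o=-R.T@t; d=R.T@np.linalg.inv(c["mtx"])@np.array([uv[0],uv[1],1.])
    return o+d*(z-o[2])/d[2]
def cloud(n,d):
    c=bot.camera_params(n);v,u=np.mgrid[0:400,0:640]
    P=np.stack([u*d,v*d,d],-1)@np.linalg.inv(c["mtx"]).T
    return (P-c["t"])@c["R"]
def proj(n,X):
    c=bot.camera_params(n);p=c["mtx"]@(c["R"]@np.asarray(X)+c["t"]);return p[:2]/p[2]
def orange(p):
    h=cv2.cvtColor(p,cv2.COLOR_RGB2HSV)
    return cv2.inRange(h,(5,190,110),(14,255,255))
def blobs(m,lo):
    n,l,s,c=cv2.connectedComponentsWithStats(m)
    return [(l==i,s[i],c[i]) for i in range(1,n) if s[i,4]>=lo]
E
python3 - <<'E'
from h import *
for n in("top","side"):
    f=np.load(f"pics/{n}0.npz");p,d=f["p"],f["d"];X=cloud(n,d)
    for m,s,c in blobs(orange(p),50):
        m=m&(d>0)
        P=X[m];zt=np.percentile(P[:,2],95);r=P[P[:,2]>zt-.010]
        (cx,cy),rr=cv2.minEnclosingCircle(r[:,:2].astype(np.float32))
        print(n,s,"ztop %.3f"%zt,"circ",np.round([cx,cy,2*rr],4),len(r))
    h=cv2.cvtColor(p,cv2.COLOR_RGB2HSV)
    dk=((h[...,2]<45)&(X[...,2]<.03)).astype(np.uint8)*255
    for m,s,c in blobs(dk,150):
        cs,_=cv2.findContours(m.astype(np.uint8),cv2.RETR_EXTERNAL,cv2.CHAIN_APPROX_NONE)
        if s[4]>900: continue
        print(n,"mark",s,np.round(c,1),ray(n,c,.01).round(4), np.median(X[m][:,2]).round(4))
E
```

```text
top [294 229  15  16  95] ztop 0.065 circ [0.4532 0.0861 0.0496] 9
top [230 231  14  13  86] ztop 0.054 circ [0.4562 0.2896 0.0439] 20
top [414 232  18  17  90] ztop 0.079 circ [ 0.4391 -0.2756  0.0467] 18
top mark [368 171  19  18 260] [377.2 179.9] [ 0.6428 -0.1621  0.01  ] 0.0087
top mark [341 174  19  18 264] [350.1 182.6] [ 0.6353 -0.0725  0.01  ] 0.0091
top mark [314 177  19  18 260] [322.9 185.2] [0.6278 0.017  0.01  ] 0.0088
top mark [287 179  19  18 265] [295.7 187.9] [0.6203 0.1067 0.01  ] 0.0092
top mark [582 216  58  21 397] [612.  226.5] [ 0.4752 -0.9111  0.01  ] -0.501
side [408 130  23  33 550] ztop 0.079 circ [ 0.4303 -0.292   0.0658] 144
side [388 189  16  22 271] ztop 0.044 circ [ 0.4353 -0.0888  0.0431] 105
side [356 230  25  35 656] ztop 0.068 circ [0.4526 0.0851 0.0554] 179
side [320 313  25  34 639] ztop 0.056 circ [0.4532 0.2911 0.0489] 191
side mark [320 156  22  15 255] [330.9 162.8] [ 0.6402 -0.1631  0.01  ] 0.0104
side mark [309 177  24  16 307] [320.7 184.6] [ 0.6334 -0.074   0.01  ] 0.0104
side mark [297 200  26  19 377] [309.6 209.1] [0.6258 0.0155 0.01  ] 0.0106
side mark [284 226  27  22 456] [297.1 236.8] [0.6181 0.1052 0.01  ] 0.0105
side mark [548 270  60  52 456] [569.2 304.6] [0.0166 0.0351 0.01  ] 0.0189
```

Run:
```python
from h import *
c={k:bot.camera_params(k) for k in("top","side")}
for k in c: print(k,-c[k]["R"].T@c[k]["t"])
f=np.load("pics/top0.npz");p,d=f["p"],f["d"];X=cloud("top",d)
# cups in top: sub-pixel extents from upscaled mask
K=8
cups={"small":((357,241),.044,.022),"med":((237,237),.056,.025),"large":((302,236),.068,.028),"tall":((424,241),.080,.031)}
for n,((u,v),h,r) in cups.items():
    w=p[v-18:v+19,u-18:u+19]; W=cv2.resize(w,None,fx=K,fy=K,interpolation=cv2.INTER_CUBIC)
    hs=cv2.cvtColor(W,cv2.COLOR_RGB2HSV); m=cv2.inRange(hs,(2,110,60),(18,255,255))
    cs,_=cv2.findContours(m,cv2.RETR_EXTERNAL,cv2.CHAIN_APPROX_NONE); q=max(cs,key=cv2.contourArea)[:,0]
    q=(q+.5)/K-.5+[u-18,v-18]
    # cast contour onto rim plane, far edge & y extents
    P=np.array([ray("top",a,h)[:2] for a in q]); 
    print(n,"far-r x %.4f"%(P[:,0].max()-r),"ymid %.4f w %.4f"%((P[:,1].max()+P[:,1].min())/2,np.ptp(P[:,1])),"xspan %.4f"%np.ptp(P[:,0]))
# box, white, cage
f=np.load("pics/side0.npz");pS,dS=f["p"],f["d"];Y=cloud("side",dS)
def rep(nm,m,Q):
    q=Q[m]; print(nm,np.percentile(q,[2,98],axis=0).round(3).tolist(),len(q))
for nm,Z in(("top",X),("side",Y)):
    g=(Z[...,2]>.03)
    rep(nm+" box",g&(Z[...,1]>.3)&(Z[...,1]<.6)&(Z[...,0]>.48)&(Z[...,0]<.75)&(Z[...,2]<.13),Z)
    rep(nm+" cage",g&(Z[...,1]<-.3)&(Z[...,0]>.47)&(Z[...,0]<.8)&(Z[...,2]<.25),Z)
    hs=cv2.cvtColor(p if nm=="top" else pS,cv2.COLOR_RGB2HSV)
    wm=((hs[...,1]<45)&(hs[...,2]>150)&(Z[...,2]>.06)&(Z[...,2]<.095)&(Z[...,0]<.5)&(Z[...,0]>.25)&(Z[...,1]<-.1)&(Z[...,1]>-.5)).astype(np.uint8)
    for m,s,cc in blobs(wm,15): rep(nm+" white",m,Z)
```

```text
top [0.26659743 0.00582496 1.48547341]
side [0.36170324 0.58280804 0.76625774]
small far-r x 0.4396 ymid -0.0865 w 0.0442 xspan 0.0467
med far-r x 0.4569 ymid 0.2898 w 0.0543 xspan 0.0537
large far-r x 0.4569 ymid 0.0863 w 0.0556 xspan 0.0614
tall far-r x 0.4339 ymid -0.2855 w 0.0719 xspan 0.0658
top box [[0.51, 0.331, 0.034], [0.707, 0.489, 0.11]] 3057
top cage [[0.482, -0.615, 0.034], [0.788, -0.363, 0.185]] 3265
top white [[0.383, -0.434, 0.069], [0.441, -0.376, 0.083]] 88
top white [[0.324, -0.225, 0.069], [0.384, -0.167, 0.084]] 95
side box [[0.514, 0.336, 0.036], [0.695, 0.501, 0.107]] 10002
side cage [[0.48, -1.236, 0.035], [0.786, -0.366, 0.186]] 3574
```

Emit:
{"name": "send_rows", "arguments": {
  "rows": [
    {"ay":0.18,"grip":1},
    {"ay":0.18},
    {"ay":0.18},
    {"ay":0.18},
    {"ay":0.18}
  ],
  "force": 30
}}

```text
schema error: expected keys tx, ty, tz, ax, ay, az, grip
```

Emit:
{"name": "send_rows", "arguments": {
  "rows": [
    {"ay":0.18},
    {"ay":0.18},
    {}
  ]
}}

```text
schema error: expected keys tx, ty, tz, ax, ay, az, grip
```

```bash
cat >> h.py <<'E'
from scipy.spatial.transform import Rotation as Ro
def go(*targets):
    s=bot.read_state();q=s["tcp_rot"];R=Ro.from_quat([q[1],q[2],q[3],q[0]]).as_matrix()
    print("t",round(s["time"],2),"pos",s["ee_pos"].round(4),"w",round(s["grip_width"],4),"F",s["ft_force"].round(1),"q",s["q"].round(2))
    print("x",R[:,0].round(3),"y",R[:,1].round(3),"z",R[:,2].round(3))
    p=s["ee_pos"]
    for T in targets:
        print("->",T,"shift mm",(R.T@(np.array(T)-p)*1000).round(1)); p=np.array(T)
E
python3 -c "
from h import *
print(bot.tip_extent)
go((.455,.2915,.2),(.455,.2915,.025))"
```

```text
0.008
t 0.1 pos [0.1515 0.6572 0.238 ] w 0.0854 F [ 0.3  0.1 -0.2] q [ 1.19  0.29  1.58 -0.    1.28 -0.15]
x [ 0.225  0.974 -0.002] y [-0.001 -0.002 -1.   ] z [-0.974  0.225  0.   ]
-> (0.455, 0.2915, 0.2) shift mm [-288.    38.5 -377.9]
-> (0.455, 0.2915, 0.025) shift mm [ 4.00e-01  1.75e+02 -1.00e-01]
```

All keys are required.

Emit:
{"name": "send_rows", "arguments": {
  "rows": [
    {"tx":0,"ty":0,"tz":0,"ax":0,"ay":0.18,"az":0,"grip":1},
    {"tx":0,"ty":0,"tz":0,"ax":0,"ay":0.18,"az":0,"grip":1},
    {"tx":0,"ty":0,"tz":0,"ax":0,"ay":0.18,"az":0,"grip":1},
    {"tx":0,"ty":0,"tz":0,"ax":0,"ay":0.18,"az":0,"grip":1},
    {"tx":0,"ty":0,"tz":0,"ax":0,"ay":0.18,"az":0,"grip":1}
  ],
  "force": 30
}}

```text
time: 0.72
ee_pos: [0.1516, 0.6573, 0.2384]
tcp_rot: [-0.69, 0.691, 0.153, -0.154]
ft_force: [0.3, -0.1, 0.2]
grip_width: 0.0854
```

Emit:
{"name": "send_rows", "arguments": {
  "rows": [
    {"tx":0,"ty":0,"tz":0,"ax":0,"ay":0.18,"az":0,"grip":1},
    {"tx":0,"ty":0,"tz":0,"ax":0,"ay":0.18,"az":0,"grip":1},
    {"tx":0,"ty":0,"tz":0,"ax":0,"ay":0,"az":0,"grip":1}
  ]
}}

```text
time: 1.1
ee_pos: [0.1516, 0.6574, 0.2386]
tcp_rot: [-0.706, 0.707, 0.03, -0.031]
ft_force: [0.2, -0.5, -0.0]
grip_width: 0.0856
```

```bash
python3 -c "
from h import *
go((.455,.2915,.2),(.455,.2915,.025))"
```

```text
t 1.1 pos [0.1516 0.6574 0.2386] w 0.0856 F [ 0.2 -0.5 -0. ] q [1.19 0.29 1.58 0.   1.28 1.11]
x [ 0.996  0.086 -0.001] y [-0.    -0.001 -1.   ] z [-0.086  0.996 -0.001]
-> (0.455, 0.2915, 0.2) shift mm [ 270.8   38.9 -390.6]
-> (0.455, 0.2915, 0.025) shift mm [1.00e-01 1.75e+02 2.00e-01]
```

Emit:
{"name": "send_rows", "arguments": {
  "rows": [
    {"tx":27,"ty":0,"tz":-39,"ax":0,"ay":0,"az":0,"grip":1},
    {"tx":27,"ty":0,"tz":-39,"ax":0,"ay":0,"az":0,"grip":1},
    {"tx":27,"ty":0,"tz":-39,"ax":0,"ay":0,"az":0,"grip":1},
    {"tx":27,"ty":0,"tz":-39,"ax":0,"ay":0,"az":0,"grip":1},
    {"tx":27,"ty":0,"tz":-39,"ax":0,"ay":0,"az":0,"grip":1}
  ]
}}

```text
time: 1.72
ee_pos: [0.3033, 0.4734, 0.2392]
tcp_rot: [-0.706, 0.706, 0.031, -0.031]
ft_force: [0.1, 0.1, 0.1]
grip_width: 0.0854
```

Emit:
{"name": "send_rows", "arguments": {
  "rows": [
    {"tx":27,"ty":0,"tz":-39,"ax":0,"ay":0,"az":0,"grip":1},
    {"tx":27,"ty":0,"tz":-39,"ax":0,"ay":0,"az":0,"grip":1},
    {"tx":27,"ty":0,"tz":-39,"ax":0,"ay":0,"az":0,"grip":1},
    {"tx":27,"ty":0,"tz":-39,"ax":0,"ay":0,"az":0,"grip":1},
    {"tx":27,"ty":0,"tz":-39,"ax":0,"ay":0,"az":0,"grip":1}
  ]
}}

```text
time: 2.35
ee_pos: [0.4542, 0.2904, 0.2392]
tcp_rot: [0.706, -0.706, -0.031, 0.031]
ft_force: [-0.0, 0.1, -0.3]
grip_width: 0.0855
```

Emit:
{"name": "send_rows", "arguments": {
  "rows": [
    {"tx":0,"ty":35,"tz":0,"ax":0,"ay":0,"az":0,"grip":1},
    {"tx":0,"ty":35,"tz":0,"ax":0,"ay":0,"az":0,"grip":1},
    {"tx":0,"ty":15,"tz":0,"ax":0,"ay":0,"az":0,"grip":1},
    {"tx":0,"ty":0,"tz":0,"ax":0,"ay":0,"az":0,"grip":1}
  ]
}}

```text
time: 2.85
ee_pos: [0.4528, 0.2916, 0.1533]
tcp_rot: [-0.706, 0.707, 0.029, -0.031]
ft_force: [1.0, 0.4, -0.3]
grip_width: 0.0852
```

Run:
```python
from h import *
go((.455,.2915,.025))
for n in("top","side"):
    p,d=bot.camera(n); np.savez(f"pics/{n}1.npz",p=p,d=d)
    cv2.imwrite(f"pics/{n}1.png",p[:,:,::-1])
```

```text
t 2.85 pos [0.4528 0.2916 0.1533] w 0.0852 F [ 1.   0.4 -0.3] q [ 0.38  0.08  1.98 -0.    1.08  0.3 ]
x [ 0.996  0.085 -0.002] y [-0.002 -0.001 -1.   ] z [-0.085  0.996 -0.001]
-> (0.455, 0.2915, 0.025) shift mm [  2.4 128.3  -0.2]
```

View pics/side1.png

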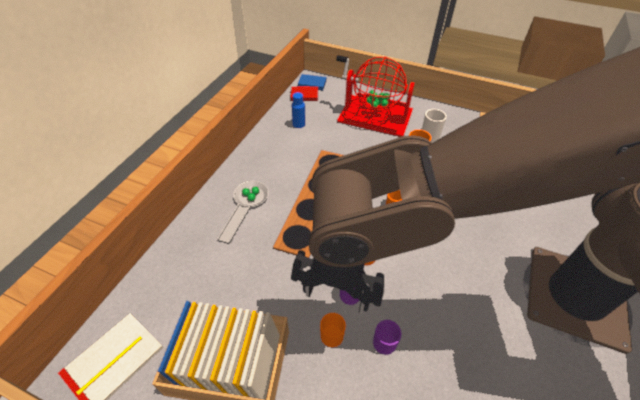

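View pics/top1.png

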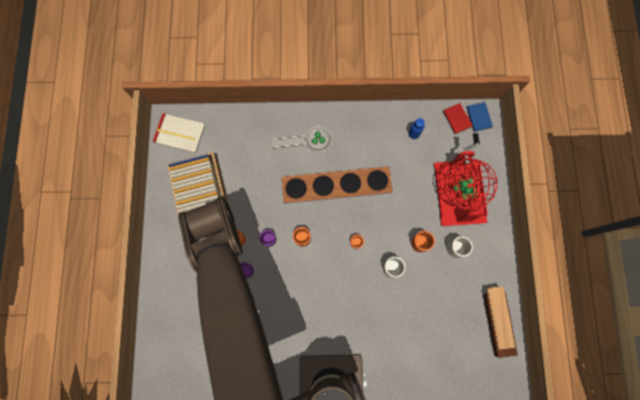

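Run:
```python
from h import *
a=np.load("pics/side0.npz");f=np.load("pics/side1.npz");X=cloud("side",f["d"])
ch=(np.abs(a["d"]-f["d"])>.02)&(f["d"]>0)&(X[...,2]>.1)
q=X[ch]; q=q[(abs(q[:,0]-.455)<.2)&(abs(q[:,1]-.29)<.15)]
for lo in np.arange(.12,.5,.02):
    s=q[(q[:,2]>=lo)&(q[:,2]<lo+.02)]
    if len(s)>5: print(lo.round(2),len(s),s.min(0)[:2].round(3),s.max(0)[:2].round(3))
```

```text
0.16 90 [0.396 0.288] [0.507 0.306]
0.18 76 [0.396 0.278] [0.507 0.306]
0.2 415 [0.378 0.273] [0.525 0.311]
0.22 436 [0.378 0.274] [0.524 0.312]
0.24 447 [0.381 0.274] [0.521 0.312]
0.26 417 [0.384 0.274] [0.52  0.329]
0.28 362 [0.415 0.288] [0.486 0.329]
0.3 390 [0.415 0.294] [0.481 0.33 ]
0.32 43 [0.421 0.312] [0.463 0.329]
0.34 25 [0.417 0.336] [0.443 0.347]
0.36 388 [0.386 0.235] [0.464 0.355]
0.38 1124 [0.354 0.226] [0.509 0.357]
0.4 2218 [0.33  0.226] [0.507 0.357]
0.42 4621 [0.309 0.227] [0.5   0.354]
0.44 2546 [0.269 0.221] [0.473 0.342]
0.46 4117 [0.255 0.204] [0.434 0.328]
0.48 3037 [0.255 0.215] [0.388 0.289]
```

Emit:
{"name": "send_rows", "arguments": {
  "rows": [
    {"tx":2,"ty":40,"tz":0,"ax":0,"ay":0,"az":0,"grip":1},
    {"tx":0,"ty":40,"tz":0,"ax":0,"ay":0,"az":0,"grip":1},
    {"tx":0,"ty":30,"tz":0,"ax":0,"ay":0,"az":0,"grip":1},
    {"tx":0,"ty":20,"tz":0,"ax":0,"ay":0,"az":0,"grip":1},
    {"tx":0,"ty":0,"tz":0,"ax":0,"ay":0,"az":0,"grip":1}
  ]
}}

```text
time: 3.58
ee_pos: [0.4554, 0.2921, 0.0242]
tcp_rot: [-0.706, 0.707, 0.03, -0.03]
ft_force: [-0.3, -0.5, -0.1]
grip_width: 0.0851
```

Emit:
{"name": "send_rows", "arguments": {
  "rows": [
    {"tx":0,"ty":0,"tz":0,"ax":0,"ay":0,"az":0,"grip":0.5},
    {"tx":0,"ty":0,"tz":0,"ax":0,"ay":0,"az":0,"grip":0.3},
    {"tx":0,"ty":0,"tz":0,"ax":0,"ay":0,"az":0,"grip":0.3},
    {"tx":0,"ty":0,"tz":0,"ax":0,"ay":0,"az":0,"grip":0.3},
    {"tx":0,"ty":0,"tz":0,"ax":0,"ay":0,"az":0,"grip":0.3}
  ]
}}

```text
time: 4.2
ee_pos: [0.4566, 0.2925, 0.0262]
tcp_rot: [0.707, -0.706, -0.031, 0.029]
ft_force: [-1.4, -0.5, 6.4]
grip_width: 0.0492
```

Emit:
{"name": "send_rows", "arguments": {
  "rows": [
    {"tx":0,"ty":-5,"tz":0,"ax":0,"ay":0,"az":0,"grip":0.3},
    {"tx":0,"ty":-25,"tz":0,"ax":0,"ay":0,"az":0,"grip":0.3},
    {"tx":0,"ty":-40,"tz":0,"ax":0,"ay":0,"az":0,"grip":0.3},
    {"tx":0,"ty":-40,"tz":0,"ax":0,"ay":0,"az":0,"grip":0.3},
    {"tx":0,"ty":0,"tz":0,"ax":0,"ay":0,"az":0,"grip":0.3}
  ]
}}

```text
time: 4.82
ee_pos: [0.4579, 0.2929, 0.1386]
tcp_rot: [0.707, -0.705, -0.033, 0.027]
ft_force: [-0.2, 0.1, -0.3]
grip_width: 0.0492
```

Run:
```python
from h import *
go((.6344,-.0733,.134))
p,d=bot.camera("side"); np.savez(f"pics/side2.npz",p=p,d=d)
cv2.imwrite(f"pics/side2.png",p[:,:,::-1])
```

```text
t 4.83 pos [0.4579 0.2929 0.1386] w 0.0492 F [-0.2  0.1 -0.3] q [ 0.38  0.1   1.99 -0.    1.04  0.3 ]
x [0.996 0.084 0.008] y [ 0.008  0.003 -1.   ] z [-0.084  0.996  0.002]
-> (0.6344, -0.0733, 0.134) shift mm [ 145.     4.8 -379.7]
```

View pics/side2.png

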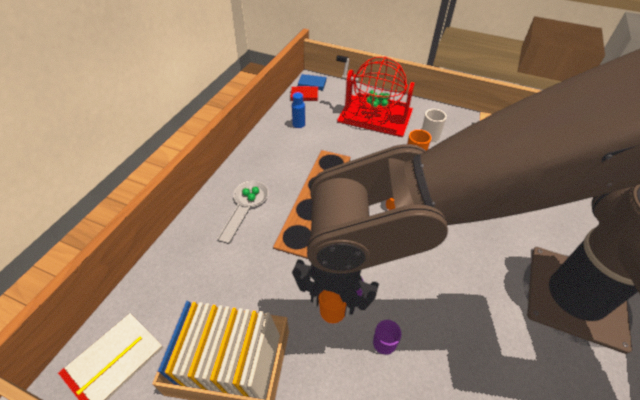

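Emit:
{"name": "send_rows", "arguments": {
  "rows": [
    {"tx":18,"ty":0,"tz":-47,"ax":0,"ay":0,"az":0,"grip":0.3},
    {"tx":18,"ty":0,"tz":-47,"ax":0,"ay":0,"az":0,"grip":0.3},
    {"tx":18,"ty":0,"tz":-47,"ax":0,"ay":0,"az":0,"grip":0.3},
    {"tx":18,"ty":0,"tz":-47,"ax":0,"ay":0,"az":0,"grip":0.3},
    {"tx":18,"ty":0,"tz":-47,"ax":0,"ay":0,"az":0,"grip":0.3}
  ]
}}

```text
time: 5.5
ee_pos: [0.564, 0.0638, 0.1319]
tcp_rot: [0.707, -0.706, -0.028, 0.031]
ft_force: [0.3, 0.5, -1.1]
grip_width: 0.049
```

Emit:
{"name": "send_rows", "arguments": {
  "rows": [
    {"tx":18,"ty":0,"tz":-47,"ax":0,"ay":0,"az":0,"grip":0.3},
    {"tx":18,"ty":0,"tz":-47,"ax":0,"ay":0,"az":0,"grip":0.3},
    {"tx":18,"ty":0,"tz":-47,"ax":0,"ay":0,"az":0,"grip":0.3},
    {"tx":0,"ty":0,"tz":0,"ax":0,"ay":0,"az":0,"grip":0.3},
    {"tx":0,"ty":0,"tz":0,"ax":0,"ay":0,"az":0,"grip":0.3}
  ]
}}

```text
time: 6.12
ee_pos: [0.6291, -0.0703, 0.1321]
tcp_rot: [0.707, -0.706, -0.028, 0.031]
ft_force: [-0.0, 0.7, 0.1]
grip_width: 0.0495
```

Run:
```python
from h import *
go((.6344,-.0733,.06),(.6344,-.0733,.0372))
for n in("top","side"):
    p,d=bot.camera(n); np.savez(f"pics/{n}3.npz",p=p,d=d)
    cv2.imwrite(f"pics/{n}3.png",p[:,:,::-1])
```

```text
t 6.12 pos [ 0.6291 -0.0703  0.1321] w 0.0495 F [-0.   0.7  0.1] q [-0.27  0.3   1.76  0.    1.08 -0.36]
x [ 0.997  0.083 -0.004] y [-0.004  0.001 -1.   ] z [-0.083  0.997  0.002]
-> (0.6344, -0.0733, 0.06) shift mm [ 5.3 72.1 -3.6]
-> (0.6344, -0.0733, 0.0372) shift mm [ 0.1 22.8 -0. ]
```

View pics/side3.png

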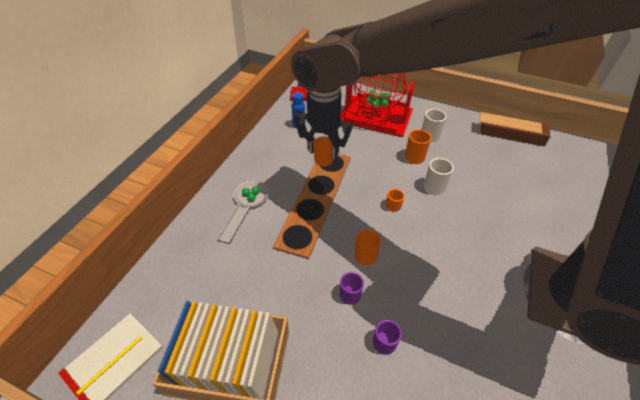

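Emit:
{"name": "send_rows", "arguments": {
  "rows": [
    {"tx":5,"ty":30,"tz":-3,"ax":0,"ay":0,"az":0,"grip":0.3},
    {"tx":0,"ty":30,"tz":0,"ax":0,"ay":0,"az":0,"grip":0.3},
    {"tx":0,"ty":20,"tz":0,"ax":0,"ay":0,"az":0,"grip":0.3},
    {"tx":0,"ty":0,"tz":0,"ax":0,"ay":0,"az":0,"grip":0.3},
    {"tx":0,"ty":0,"tz":0,"ax":0,"ay":0,"az":0,"grip":0.3}
  ]
}}

```text
time: 6.85
ee_pos: [0.6365, -0.0731, 0.0555]
tcp_rot: [-0.706, 0.707, 0.031, -0.029]
ft_force: [0.9, 0.2, 0.7]
grip_width: 0.0494
```

Run:
```python
from h import *
go((.6344,-.0733,.0372))
p,d=bot.camera("side"); np.savez(f"pics/side4.npz",p=p,d=d)
cv2.imwrite("pics/side4.png",cv2.resize(p[90:250,240:440,::-1],None,fx=4,fy=3.75,interpolation=cv2.INTER_CUBIC))
X=cloud("side",d)
for m,s,c in blobs(orange(p),50):
    m=m&(d>0)
    if 0.5<np.median(X[m][:,0])<.7: print(s,X[m].min(0).round(4),X[m].max(0).round(4))
```

```text
t 6.85 pos [ 0.6365 -0.0731  0.0555] w 0.0494 F [0.9 0.2 0.7] q [-0.27  0.41  1.78  0.    0.95 -0.36]
x [0.996 0.084 0.002] y [ 0.002 -0.    -1.   ] z [-0.084  0.996 -0.001]
-> (0.6344, -0.0733, 0.0372) shift mm [-2.2 18.3 -0. ]
[312 158  17  28 386] [ 0.6111 -0.0992  0.0301] [ 0.6579 -0.0497  0.0867]
```

View pics/side4.png

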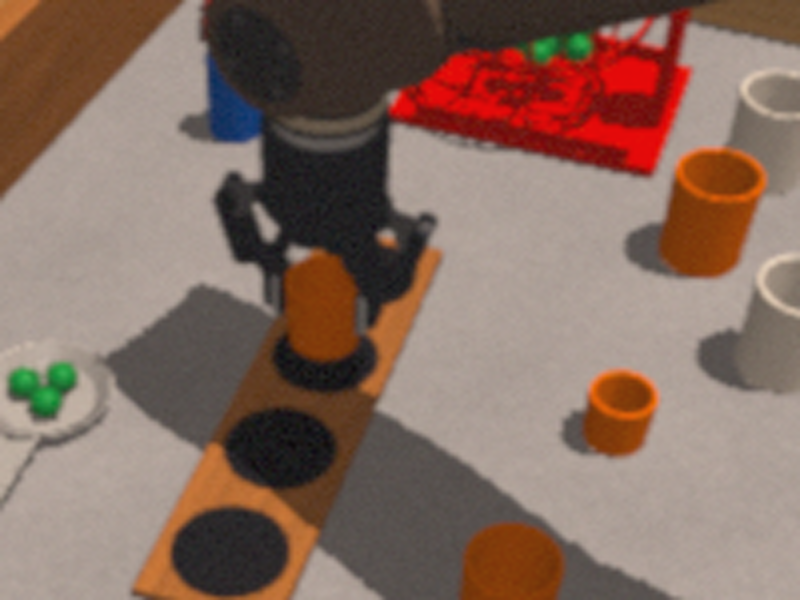

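Emit:
{"name": "send_rows", "arguments": {
  "rows": [
    {"tx":-1,"ty":10,"tz":0,"ax":0,"ay":0,"az":0,"grip":0.3},
    {"tx":-1,"ty":7,"tz":0,"ax":0,"ay":0,"az":0,"grip":0.3},
    {"tx":0,"ty":0,"tz":0,"ax":0,"ay":0,"az":0,"grip":0.3},
    {"tx":0,"ty":0,"tz":0,"ax":0,"ay":0,"az":0,"grip":0.3}
  ]
}}

```text
time: 7.4
ee_pos: [0.6336, -0.0734, 0.0371]
tcp_rot: [0.707, -0.706, -0.029, 0.03]
ft_force: [0.9, -0.0, -0.6]
grip_width: 0.0495
```

Emit:
{"name": "send_rows", "arguments": {
  "rows": [
    {"tx":0,"ty":1,"tz":0,"ax":0,"ay":0,"az":0,"grip":0.3},
    {"tx":0,"ty":0,"tz":0,"ax":0,"ay":0,"az":0,"grip":0.65},
    {"tx":0,"ty":0,"tz":0,"ax":0,"ay":0,"az":0,"grip":1},
    {"tx":0,"ty":0,"tz":0,"ax":0,"ay":0,"az":0,"grip":1},
    {"tx":0,"ty":0,"tz":0,"ax":0,"ay":0,"az":0,"grip":1}
  ]
}}

```text
time: 8.02
ee_pos: [0.6338, -0.0734, 0.0364]
tcp_rot: [-0.706, 0.706, 0.03, -0.03]
ft_force: [-0.5, 0.1, -1.0]
grip_width: 0.0857
```

Emit:
{"name": "send_rows", "arguments": {
  "rows": [
    {"tx":0,"ty":-20,"tz":0,"ax":0,"ay":0,"az":0,"grip":1},
    {"tx":0,"ty":-40,"tz":0,"ax":0,"ay":0,"az":0,"grip":1},
    {"tx":0,"ty":-50,"tz":0,"ax":0,"ay":0,"az":0,"grip":1},
    {"tx":0,"ty":-50,"tz":0,"ax":0,"ay":0,"az":0,"grip":1},
    {"tx":0,"ty":0,"tz":0,"ax":0,"ay":0,"az":0,"grip":1}
  ]
}}

```text
time: 8.65
ee_pos: [0.6372, -0.0743, 0.2049]
tcp_rot: [-0.705, 0.708, 0.034, -0.025]
ft_force: [-0.2, 0.1, 0.6]
grip_width: 0.0852
```

```bash
cat >> h.py <<'E'
def cup(tag,xr=(.57,.70)):
    p,d=bot.camera("side"); np.savez(f"pics/side{tag}.npz",p=p,d=d)
    cv2.imwrite(f"pics/side{tag}.png",p[:,:,::-1]); X=cloud("side",d)
    for m,s,c in blobs(orange(p),50):
        P=X[m&(d>0)]
        if not xr[0]<np.median(P[:,0])<xr[1]: continue
        zt=np.percentile(P[:,2],95);r=P[P[:,2]>zt-.010]
        (cx,cy),rr=cv2.minEnclosingCircle(r[:,:2].astype(np.float32))
        print(s,"ztop %.3f"%zt,"circ",np.round([cx,cy,2*rr],4),"minmax",P.min(0).round(3),P.max(0).round(3))
E
python3 - <<'E'
from h import *
go((.432,-.291,.15),(.432,-.291,.034))
cup(5)
E
```

```text
t 8.65 pos [ 0.6372 -0.0743  0.2049] w 0.0852 F [-0.2  0.1  0.6] q [-0.27  0.24  1.7   0.    1.19 -0.36]
x [0.996 0.084 0.013] y [ 0.013 -0.004 -1.   ] z [-0.084  0.996 -0.005]
-> (0.432, -0.291, 0.15) shift mm [-223.4   52.9 -198.4]
-> (0.432, -0.291, 0.034) shift mm [ -1.5 116.    0.6]
[311 163  22  28 461] ztop 0.066 circ [ 0.63   -0.0756  0.0516] minmax [ 0.605 -0.151  0.008] [ 0.678 -0.05   0.07 ]
```

View pics/side5.png

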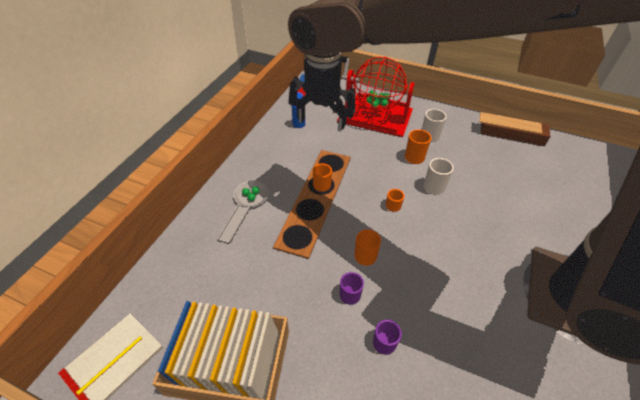

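Emit:
{"name": "send_rows", "arguments": {
  "rows": [
    {"tx":-37,"ty":0,"tz":-33,"ax":0,"ay":0,"az":0,"grip":1},
    {"tx":-37,"ty":0,"tz":-33,"ax":0,"ay":0,"az":0,"grip":1},
    {"tx":-37,"ty":0,"tz":-33,"ax":0,"ay":0,"az":0,"grip":1},
    {"tx":-37,"ty":0,"tz":-33,"ax":0,"ay":0,"az":0,"grip":1},
    {"tx":-37,"ty":0,"tz":-33,"ax":0,"ay":0,"az":0,"grip":1}
  ]
}}

```text
time: 9.32
ee_pos: [0.4613, -0.2537, 0.1951]
tcp_rot: [0.707, -0.706, -0.029, 0.03]
ft_force: [-0.6, -0.7, 0.3]
grip_width: 0.0854
```

Emit:
{"name": "send_rows", "arguments": {
  "rows": [
    {"tx":-35,"ty":0,"tz":-33,"ax":0,"ay":0,"az":0,"grip":1},
    {"tx":0,"ty":20,"tz":0,"ax":0,"ay":0,"az":0,"grip":1},
    {"tx":0,"ty":20,"tz":0,"ax":0,"ay":0,"az":0,"grip":1},
    {"tx":0,"ty":0,"tz":0,"ax":0,"ay":0,"az":0,"grip":1},
    {"tx":0,"ty":0,"tz":0,"ax":0,"ay":0,"az":0,"grip":1}
  ]
}}

```text
time: 9.95
ee_pos: [0.4312, -0.2891, 0.1565]
tcp_rot: [0.707, -0.706, -0.03, 0.03]
ft_force: [-0.3, -0.1, 0.5]
grip_width: 0.0855
```

Run:
```python
from h import *
go((.432,-.291,.036))
f=np.load("pics/side5.npz");
p,d=bot.camera("top"); np.savez("pics/top6.npz",p=p,d=d)
cv2.imwrite("pics/top6.png",cv2.resize(p[130:290,240:500,::-1],None,fx=3,fy=3,interpolation=cv2.INTER_CUBIC))
```

```text
t 9.95 pos [ 0.4312 -0.2891  0.1565] w 0.0855 F [-0.3 -0.1  0.5] q [-0.79  0.03  2.03  0.    1.09 -0.87]
x [ 0.996  0.084 -0.   ] y [-0.  0. -1.] z [-0.084  0.996  0.   ]
-> (0.432, -0.291, 0.036) shift mm [  0.6 120.5  -2. ]
```

View pics/top6.png

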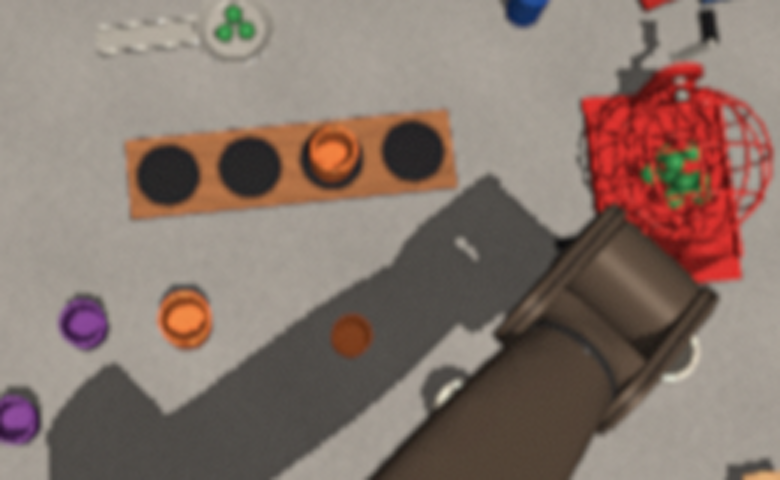

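```bash
cat >> h.py <<'E'
def topcup(p,X,h,r):
    """rim extents in top view near world X; returns far-edge and y estimates"""
    K=8;u,v=np.round(proj("top",[X[0],X[1],h])).astype(int);b=16
    W=cv2.resize(p[v-b:v+b+1,u-b:u+b+1],None,fx=K,fy=K,interpolation=cv2.INTER_CUBIC)
    m=cv2.inRange(cv2.cvtColor(W,cv2.COLOR_RGB2HSV),(2,190,60),(13,255,255))
    cs,_=cv2.findContours(m,cv2.RETR_EXTERNAL,cv2.CHAIN_APPROX_NONE); q=max(cs,key=cv2.contourArea)[:,0]
    q=(q+.5)/K-.5+[u-b,v-b]
    P=np.array([ray("top",a,h)[:2] for a in q])
    print("top x: far-r %.4f"%(P[:,0].max()-r),"y lo+r %.4f hi-r %.4f"%(P[:,1].min()+r,P[:,1].max()-r),"span",np.ptp(P,axis=0).round(4))
E
python3 - <<'E'
from h import *
p=np.load("pics/top6.npz")["p"]; topcup(p,(.635,-.073),.066,.025)
p=np.load("pics/side5.npz")["p"];d=np.load("pics/side5.npz")["d"];X=cloud("side",d)
m=(orange(p)>0)&(X[...,2]>.055)&(X[...,0]>.57)&(X[...,0]<.7)&(abs(X[...,1]+.073)<.05)
P=X[m];(c,r)=cv2.minEnclosingCircle(P[:,:2].astype(np.float32));print(c,2*r,len(P),P.min(0),P.max(0))
E
```

```text
top x: far-r 0.6288 y lo+r -0.0705 hi-r -0.0717 span [0.0536 0.0488]
(0.6296538710594177, -0.07553993910551071) 0.05163028463721275 157 [ 0.60541544 -0.10117856  0.05500631] [ 0.65461832 -0.0501121   0.06987167]
```

Emit:
{"name": "send_rows", "arguments": {
  "rows": [
    {"tx":1,"ty":40,"tz":-2,"ax":0,"ay":0,"az":0,"grip":1},
    {"tx":0,"ty":40,"tz":0,"ax":0,"ay":0,"az":0,"grip":1},
    {"tx":0,"ty":25,"tz":0,"ax":0,"ay":0,"az":0,"grip":1},
    {"tx":0,"ty":14,"tz":0,"ax":0,"ay":0,"az":0,"grip":1},
    {"tx":0,"ty":0,"tz":0,"ax":0,"ay":0,"az":0,"grip":1}
  ]
}}

```text
time: 10.62
ee_pos: [0.4324, -0.291, 0.0372]
tcp_rot: [0.707, -0.706, -0.03, 0.03]
ft_force: [-0.8, 0.4, 1.1]
grip_width: 0.0853
```

Emit:
{"name": "send_rows", "arguments": {
  "rows": [
    {"tx":0,"ty":0,"tz":0,"ax":0,"ay":0,"az":0,"grip":0.6},
    {"tx":0,"ty":0,"tz":0,"ax":0,"ay":0,"az":0,"grip":0.4},
    {"tx":0,"ty":0,"tz":0,"ax":0,"ay":0,"az":0,"grip":0.4},
    {"tx":0,"ty":0,"tz":0,"ax":0,"ay":0,"az":0,"grip":0.4},
    {"tx":0,"ty":0,"tz":0,"ax":0,"ay":0,"az":0,"grip":0.4}
  ]
}}

```text
time: 11.25
ee_pos: [0.4332, -0.292, 0.039]
tcp_rot: [-0.706, 0.707, 0.03, -0.029]
ft_force: [-0.9, 0.2, 6.2]
grip_width: 0.0599
```

Emit:
{"name": "send_rows", "arguments": {
  "rows": [
    {"tx":0,"ty":-5,"tz":0,"ax":0,"ay":0,"az":0,"grip":0.4},
    {"tx":0,"ty":-25,"tz":0,"ax":0,"ay":0,"az":0,"grip":0.4},
    {"tx":0,"ty":-45,"tz":0,"ax":0,"ay":0,"az":0,"grip":0.4},
    {"tx":0,"ty":-45,"tz":0,"ax":0,"ay":0,"az":0,"grip":0.4},
    {"tx":0,"ty":0,"tz":0,"ax":0,"ay":0,"az":0,"grip":0.4}
  ]
}}

```text
time: 11.88
ee_pos: [0.4343, -0.2929, 0.1619]
tcp_rot: [-0.704, 0.709, 0.032, -0.028]
ft_force: [-0.2, -0.8, -1.5]
grip_width: 0.0597
```

Run:
```python
from h import *
go((.52,-.2,.155),(.56,.106,.155),(.619,.106,.155))
cup(7,(.38,.5))
```

```text
t 11.88 pos [ 0.4343 -0.2929  0.1619] w 0.0597 F [-0.2 -0.8 -1.5] q [-0.79  0.03  2.02  0.    1.09 -0.87]
x [0.996 0.084 0.006] y [ 0.007 -0.007 -1.   ] z [-0.084  0.996 -0.007]
-> (0.52, -0.2, 0.155) shift mm [93.1  6.8 85.5]
-> (0.56, 0.106, 0.155) shift mm [ 65.6  -1.7 301.6]
-> (0.619, 0.106, 0.155) shift mm [58.8  0.4 -5. ]
[413  91  27  39 746] ztop 0.201 circ [ 0.4332 -0.2931  0.0652] minmax [ 0.404 -0.602  0.028] [ 0.458 -0.261  0.204]
[386 189  18  22 307] ztop 0.044 circ [ 0.4354 -0.089   0.0435] minmax [ 0.416 -0.111  0.001] [ 0.456 -0.069  0.046]
[355 230  26  35 702] ztop 0.068 circ [0.452  0.0849 0.0555] minmax [0.426 0.058 0.001] [0.479 0.112 0.07 ]
```

View pics/side7.png

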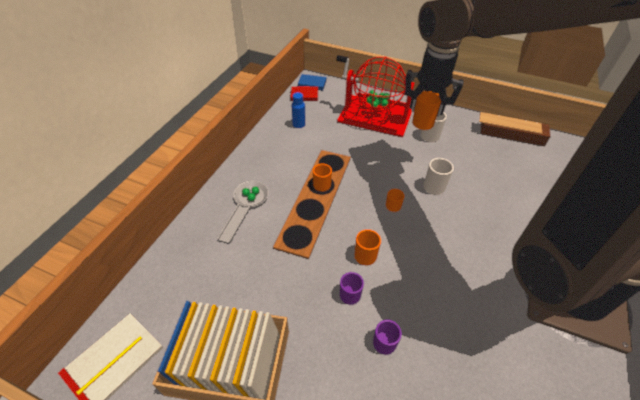

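Emit:
{"name": "send_rows", "arguments": {
  "rows": [
    {"tx":24,"ty":0,"tz":42,"ax":0,"ay":0,"az":0,"grip":0.4},
    {"tx":24,"ty":0,"tz":42,"ax":0,"ay":0,"az":0,"grip":0.4},
    {"tx":24,"ty":0,"tz":42,"ax":0,"ay":0,"az":0,"grip":0.4},
    {"tx":24,"ty":0,"tz":42,"ax":0,"ay":0,"az":0,"grip":0.4},
    {"tx":24,"ty":0,"tz":42,"ax":0,"ay":0,"az":0,"grip":0.4}
  ]
}}

```text
time: 12.55
ee_pos: [0.5333, -0.0698, 0.1548]
tcp_rot: [0.707, -0.706, -0.028, 0.031]
ft_force: [0.7, -0.3, -0.6]
grip_width: 0.0597
```

Emit:
{"name": "send_rows", "arguments": {
  "rows": [
    {"tx":24,"ty":0,"tz":42,"ax":0,"ay":0,"az":0,"grip":0.4},
    {"tx":24,"ty":0,"tz":42,"ax":0,"ay":0,"az":0,"grip":0.4},
    {"tx":24,"ty":0,"tz":42,"ax":0,"ay":0,"az":0,"grip":0.4},
    {"tx":24,"ty":0,"tz":42,"ax":0,"ay":0,"az":0,"grip":0.4},
    {"tx":0,"ty":0,"tz":0,"ax":0,"ay":0,"az":0,"grip":0.4}
  ]
}}

```text
time: 13.18
ee_pos: [0.6151, 0.1065, 0.1544]
tcp_rot: [0.707, -0.706, -0.03, 0.033]
ft_force: [-0.3, -0.7, -1.1]
grip_width: 0.0594
```

Run:
```python
from h import *
go((.620,.107,.07),(.620,.107,.051))
p=np.load("pics/side7.npz")["p"]
u,v=321,180
W=cv2.resize(p[150:225,270:370],None,fx=8,fy=8,interpolation=cv2.INTER_CUBIC)
cv2.imwrite("pics/z7.png",W[:,:,::-1])
```

```text
t 13.18 pos [0.6151 0.1065 0.1544] w 0.0594 F [-0.3 -0.7 -1.1] q [ 0.01  0.26  1.77  0.    1.11 -0.08]
x [ 0.996  0.088 -0.004] y [-0.004  0.    -1.   ] z [-0.088  0.996  0.001]
-> (0.62, 0.107, 0.07) shift mm [ 5.3 84.4 -0. ]
-> (0.62, 0.107, 0.051) shift mm [ 0.1 19.  -0. ]
```

View pics/z7.png

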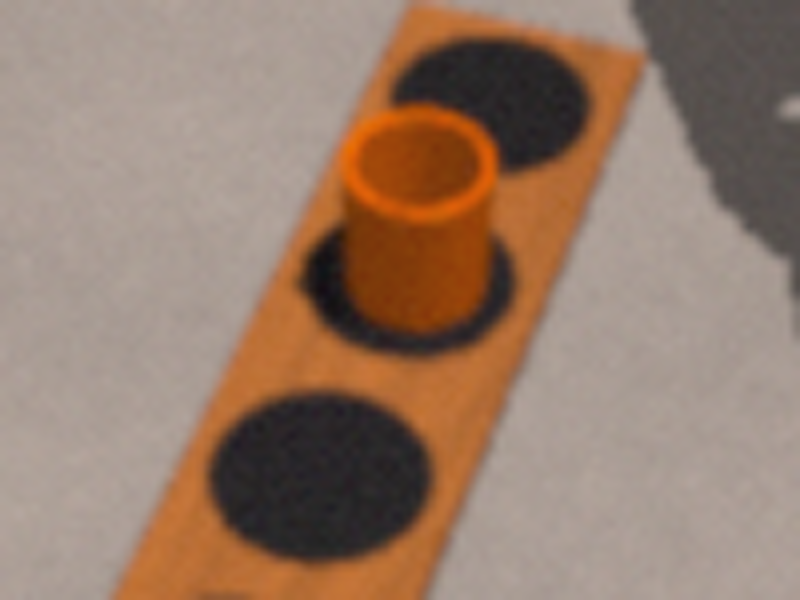

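Emit:
{"name": "send_rows", "arguments": {
  "rows": [
    {"tx":5,"ty":30,"tz":-1,"ax":0,"ay":0,"az":0,"grip":0.4},
    {"tx":2,"ty":30,"tz":0,"ax":0,"ay":0,"az":0,"grip":0.4},
    {"tx":0,"ty":28,"tz":0,"ax":0,"ay":0,"az":0,"grip":0.4},
    {"tx":0,"ty":0,"tz":0,"ax":0,"ay":0,"az":0,"grip":0.4},
    {"tx":0,"ty":0,"tz":0,"ax":0,"ay":0,"az":0,"grip":0.4}
  ]
}}

```text
time: 13.8
ee_pos: [0.6228, 0.1027, 0.0694]
tcp_rot: [-0.706, 0.707, 0.029, -0.03]
ft_force: [0.8, 0.1, -1.8]
grip_width: 0.0595
```

Run:
```python
from h import *
go((.6224,.105,.049))
cup(8)
p=np.load("pics/side8.npz")["p"]
cv2.imwrite("pics/z8.png",cv2.resize(p[170:260,260:380],None,fx=6.6,fy=6.6,interpolation=cv2.INTER_CUBIC)[:,:,::-1])
```

```text
t 13.8 pos [0.6228 0.1027 0.0694] w 0.0595 F [ 0.8  0.1 -1.8] q [ 0.    0.38  1.8  -0.    0.97 -0.08]
x [ 0.997  0.083 -0.   ] y [-0. -0. -1.] z [-0.083  0.997 -0.   ]
-> (0.6224, 0.105, 0.049) shift mm [-0.2 20.4  2.3]
[312 164  21  27 448] ztop 0.066 circ [ 0.6284 -0.0756  0.0527] minmax [ 0.606 -0.13   0.007] [ 0.68  -0.05   0.069]
[282 203  28  37 715] ztop 0.110 circ [0.6208 0.1034 0.0595] minmax [0.591 0.072 0.009] [0.658 0.131 0.113]
```

View pics/z8.png

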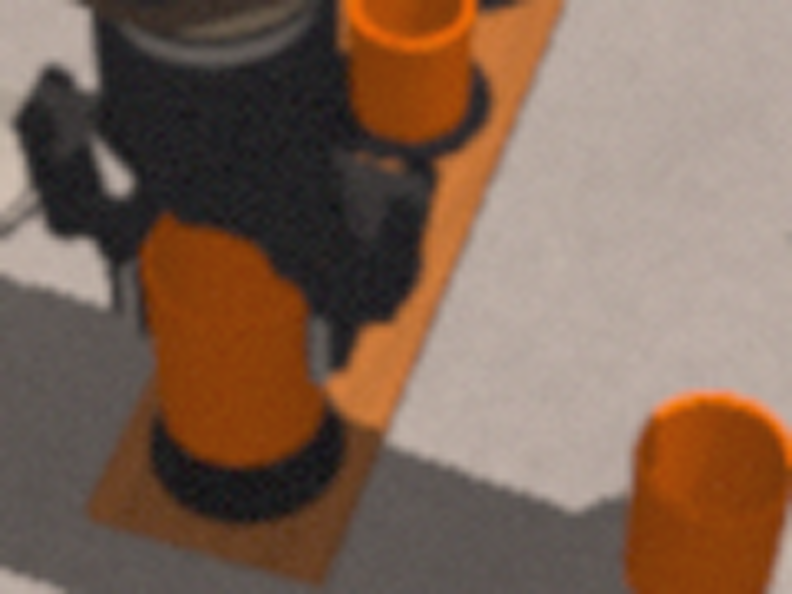

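Emit:
{"name": "send_rows", "arguments": {
  "rows": [
    {"tx":0,"ty":10,"tz":2,"ax":0,"ay":0,"az":0,"grip":0.4},
    {"tx":0,"ty":9,"tz":0,"ax":0,"ay":0,"az":0,"grip":0.4},
    {"tx":0,"ty":0,"tz":0,"ax":0,"ay":0,"az":0,"grip":0.4},
    {"tx":0,"ty":0,"tz":0,"ax":0,"ay":0,"az":0,"grip":0.4}
  ]
}}

```text
time: 14.35
ee_pos: [0.6226, 0.1053, 0.0502]
tcp_rot: [-0.706, 0.706, 0.03, -0.03]
ft_force: [-0.9, 0.2, -1.2]
grip_width: 0.0598
```

Emit:
{"name": "send_rows", "arguments": {
  "rows": [
    {"tx":0,"ty":1,"tz":0,"ax":0,"ay":0,"az":0,"grip":0.4},
    {"tx":0,"ty":0,"tz":0,"ax":0,"ay":0,"az":0,"grip":0.4},
    {"tx":0,"ty":0,"tz":0,"ax":0,"ay":0,"az":0,"grip":0.7},
    {"tx":0,"ty":0,"tz":0,"ax":0,"ay":0,"az":0,"grip":1},
    {"tx":0,"ty":0,"tz":0,"ax":0,"ay":0,"az":0,"grip":1}
  ]
}}

```text
time: 14.98
ee_pos: [0.623, 0.1053, 0.0496]
tcp_rot: [-0.706, 0.706, 0.03, -0.029]
ft_force: [1.1, 0.2, -0.8]
grip_width: 0.0855
```

Emit:
{"name": "send_rows", "arguments": {
  "rows": [
    {"tx":0,"ty":0,"tz":0,"ax":0,"ay":0,"az":0,"grip":1},
    {"tx":0,"ty":-30,"tz":0,"ax":0,"ay":0,"az":0,"grip":1},
    {"tx":0,"ty":-50,"tz":0,"ax":0,"ay":0,"az":0,"grip":1},
    {"tx":0,"ty":-50,"tz":0,"ax":0,"ay":0,"az":0,"grip":1},
    {"tx":0,"ty":0,"tz":0,"ax":0,"ay":0,"az":0,"grip":1}
  ]
}}

```text
time: 15.6
ee_pos: [0.6261, 0.1054, 0.186]
tcp_rot: [-0.706, 0.707, 0.034, -0.026]
ft_force: [0.5, 0.4, 0.3]
grip_width: 0.0855
```

Run:
```python
from h import *
go((.455,.0857,.15),(.455,.0857,.028))
```

```text
t 15.6 pos [0.6261 0.1054 0.186 ] w 0.0855 F [0.5 0.4 0.3] q [ 0.01  0.24  1.73  0.    1.16 -0.08]
x [0.996 0.084 0.012] y [ 0.012  0.    -1.   ] z [-0.084  0.996 -0.001]
-> (0.455, 0.0857, 0.15) shift mm [-172.6   33.9   -5.2]
-> (0.455, 0.0857, 0.028) shift mm [-1.40e+00  1.22e+02  1.00e-01]
```

Now the large cup.

Emit:
{"name": "send_rows", "arguments": {
  "rows": [
    {"tx":-40,"ty":0,"tz":0,"ax":0,"ay":0,"az":0,"grip":1},
    {"tx":-45,"ty":0,"tz":-2,"ax":0,"ay":0,"az":0,"grip":1},
    {"tx":-45,"ty":0,"tz":-2,"ax":0,"ay":0,"az":0,"grip":1},
    {"tx":-40,"ty":15,"tz":-1,"ax":0,"ay":0,"az":0,"grip":1},
    {"tx":0,"ty":20,"tz":0,"ax":0,"ay":0,"az":0,"grip":1}
  ]
}}

```text
time: 16.23
ee_pos: [0.4507, 0.0861, 0.1427]
tcp_rot: [0.707, -0.706, -0.029, 0.03]
ft_force: [-0.2, -0.8, -0.1]
grip_width: 0.0852
```

Emit:
{"name": "send_rows", "arguments": {
  "rows": [
    {"tx":0,"ty":0,"tz":0,"ax":0,"ay":0,"az":0,"grip":1},
    {"tx":0,"ty":0,"tz":0,"ax":0,"ay":0,"az":0,"grip":1}
  ]
}}

```text
time: 16.48
ee_pos: [0.4543, 0.086, 0.1446]
tcp_rot: [-0.706, 0.706, 0.03, -0.03]
ft_force: [1.2, 0.3, -0.4]
grip_width: 0.0851
```

Run:
```python
from h import *
go((.455,.0857,.028))
cup(9)
p=np.load("pics/side9.npz")["p"]
cv2.imwrite("pics/z9.png",cv2.resize(p[145:260,260:380],None,fx=5,fy=5,interpolation=cv2.INTER_CUBIC)[:,:,::-1])
p,d=bot.camera("top"); cv2.imwrite("pics/t9.png",cv2.resize(p[140:280,220:440],None,fx=3.6,fy=3.6,interpolation=cv2.INTER_CUBIC)[:,:,::-1]); np.savez("pics/top9.npz",p=p,d=d)
```

```text
t 16.48 pos [0.4543 0.086  0.1446] w 0.0851 F [ 1.2  0.3 -0.4] q [-0.03 -0.09  2.17 -0.    1.06 -0.12]
x [0.996 0.084 0.   ] y [ 0. -0. -1.] z [-0.084  0.996 -0.   ]
-> (0.455, 0.0857, 0.028) shift mm [  0.7 116.6  -0.4]
[312 163  21  28 466] ztop 0.066 circ [ 0.6296 -0.077   0.0523] minmax [ 0.606 -0.149  0.008] [ 0.679 -0.051  0.068]
[282 204  28  42 934] ztop 0.090 circ [0.6196 0.1027 0.0652] minmax [0.589 0.012 0.008] [0.667 0.135 0.093]
```

View pics/z9.png

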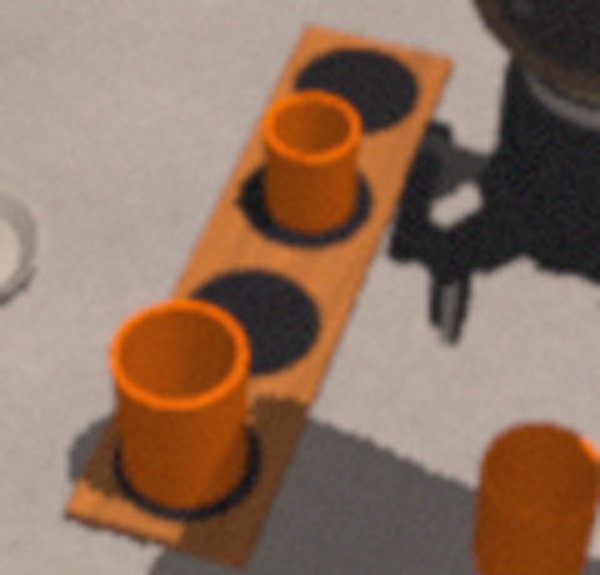

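View pics/t9.png

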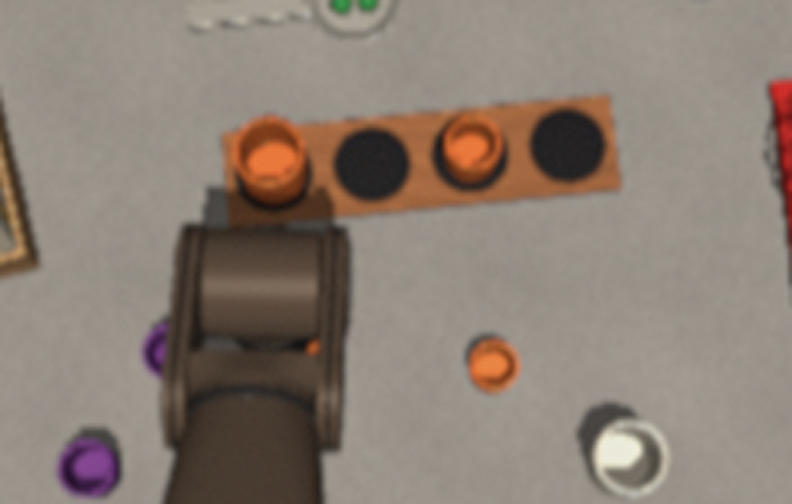

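Emit:
{"name": "send_rows", "arguments": {
  "rows": [
    {"tx":1,"ty":40,"tz":0,"ax":0,"ay":0,"az":0,"grip":1},
    {"tx":0,"ty":40,"tz":0,"ax":0,"ay":0,"az":0,"grip":1},
    {"tx":0,"ty":22,"tz":0,"ax":0,"ay":0,"az":0,"grip":1},
    {"tx":0,"ty":12,"tz":0,"ax":0,"ay":0,"az":0,"grip":1},
    {"tx":0,"ty":0,"tz":0,"ax":0,"ay":0,"az":0,"grip":1}
  ]
}}

```text
time: 17.2
ee_pos: [0.4549, 0.0861, 0.0302]
tcp_rot: [0.706, -0.706, -0.029, 0.03]
ft_force: [0.1, 0.7, -0.1]
grip_width: 0.0855
```

Emit:
{"name": "send_rows", "arguments": {
  "rows": [
    {"tx":0,"ty":0,"tz":0,"ax":0,"ay":0,"az":0,"grip":0.6},
    {"tx":0,"ty":0,"tz":0,"ax":0,"ay":0,"az":0,"grip":0.35},
    {"tx":0,"ty":0,"tz":0,"ax":0,"ay":0,"az":0,"grip":0.35},
    {"tx":0,"ty":0,"tz":0,"ax":0,"ay":0,"az":0,"grip":0.35},
    {"tx":0,"ty":0,"tz":0,"ax":0,"ay":0,"az":0,"grip":0.35}
  ]
}}

```text
time: 17.82
ee_pos: [0.4558, 0.0861, 0.0318]
tcp_rot: [-0.706, 0.707, 0.031, -0.029]
ft_force: [-2.1, -0.2, 6.0]
grip_width: 0.0556
```

Emit:
{"name": "send_rows", "arguments": {
  "rows": [
    {"tx":0,"ty":-5,"tz":0,"ax":0,"ay":0,"az":0,"grip":0.35},
    {"tx":0,"ty":-30,"tz":0,"ax":0,"ay":0,"az":0,"grip":0.35},
    {"tx":0,"ty":-45,"tz":0,"ax":0,"ay":0,"az":0,"grip":0.35},
    {"tx":0,"ty":-50,"tz":0,"ax":0,"ay":0,"az":0,"grip":0.35},
    {"tx":0,"ty":0,"tz":0,"ax":0,"ay":0,"az":0,"grip":0.35}
  ]
}}

```text
time: 18.45
ee_pos: [0.4579, 0.0861, 0.1654]
tcp_rot: [-0.706, 0.707, 0.034, -0.026]
ft_force: [0.5, 0.9, -1.5]
grip_width: 0.0558
```

Run:
```python
from h import *
go((.6295,.0165,.16))
```

```text
t 18.45 pos [0.4579 0.0861 0.1654] w 0.0558 F [ 0.5  0.9 -1.5] q [-0.03 -0.12  2.15  0.    1.1  -0.12]
x [0.996 0.084 0.011] y [ 0.011 -0.    -1.   ] z [-0.084  0.996 -0.001]
-> (0.6295, 0.0165, 0.16) shift mm [165.1   7.2 -83.8]
```

Emit:
{"name": "send_rows", "arguments": {
  "rows": [
    {"tx":33,"ty":0,"tz":-17,"ax":0,"ay":0,"az":0,"grip":0.35},
    {"tx":33,"ty":0,"tz":-17,"ax":0,"ay":0,"az":0,"grip":0.35},
    {"tx":33,"ty":0,"tz":-17,"ax":0,"ay":0,"az":0,"grip":0.35},
    {"tx":33,"ty":0,"tz":-17,"ax":0,"ay":0,"az":0,"grip":0.35},
    {"tx":33,"ty":0,"tz":-17,"ax":0,"ay":0,"az":0,"grip":0.35}
  ]
}}

```text
time: 19.08
ee_pos: [0.6264, 0.0149, 0.1583]
tcp_rot: [0.707, -0.706, -0.029, 0.031]
ft_force: [-0.3, 0.4, -1.6]
grip_width: 0.0552
```

Emit:
{"name": "send_rows", "arguments": {
  "rows": [
    {"tx":0,"ty":0,"tz":0,"ax":0,"ay":0,"az":0,"grip":0.35},
    {"tx":0,"ty":0,"tz":0,"ax":0,"ay":0,"az":0,"grip":0.35}
  ]
}}

```text
time: 19.32
ee_pos: [0.625, 0.0156, 0.1587]
tcp_rot: [0.707, -0.706, -0.029, 0.031]
ft_force: [-0.3, 0.2, 0.4]
grip_width: 0.0551
```

Run:
```python
from h import *
go((.6295,.0165,.07),(.6295,.0165,.0423))
```

```text
t 19.32 pos [0.625  0.0156 0.1587] w 0.0551 F [-0.3  0.2  0.4] q [-0.14  0.26  1.77  0.    1.12 -0.22]
x [ 0.996  0.084 -0.003] y [-0.003  0.001 -1.   ] z [-0.084  0.996  0.001]
-> (0.6295, 0.0165, 0.07) shift mm [ 4.8 88.6  0.5]
-> (0.6295, 0.0165, 0.0423) shift mm [ 0.1 27.7 -0. ]
```

Emit:
{"name": "send_rows", "arguments": {
  "rows": [
    {"tx":3,"ty":30,"tz":0.5,"ax":0,"ay":0,"az":0,"grip":0.35},
    {"tx":0,"ty":35,"tz":0,"ax":0,"ay":0,"az":0,"grip":0.35},
    {"tx":0,"ty":30,"tz":0,"ax":0,"ay":0,"az":0,"grip":0.35},
    {"tx":0,"ty":0,"tz":0,"ax":0,"ay":0,"az":0,"grip":0.35},
    {"tx":0,"ty":0,"tz":0,"ax":0,"ay":0,"az":0,"grip":0.35}
  ]
}}

```text
time: 19.95
ee_pos: [0.6295, 0.0163, 0.0665]
tcp_rot: [-0.706, 0.707, 0.03, -0.029]
ft_force: [0.7, -0.1, -0.5]
grip_width: 0.0555
```

Run:
```python
from h import *
go((.6295,.0165,.043))
cup(10)
p=np.load("pics/side10.npz")["p"]
cv2.imwrite("pics/z10.png",cv2.resize(p[145:245,270:370],None,fx=6,fy=6,interpolation=cv2.INTER_CUBIC)[:,:,::-1])
```

```text
t 19.95 pos [0.6295 0.0163 0.0665] w 0.0555 F [ 0.7 -0.1 -0.5] q [-0.14  0.38  1.8   0.    0.96 -0.22]
x [0.996 0.084 0.001] y [ 0.001 -0.    -1.   ] z [-0.084  0.996 -0.   ]
-> (0.6295, 0.0165, 0.043) shift mm [ 0.  23.5  0.2]
[ 282  178   38   68 1448] ztop 0.098 circ [0.6283 0.0618 0.1445] minmax [ 0.589 -0.014 -0.003] [0.689 0.134 0.105]
```

View pics/z10.png

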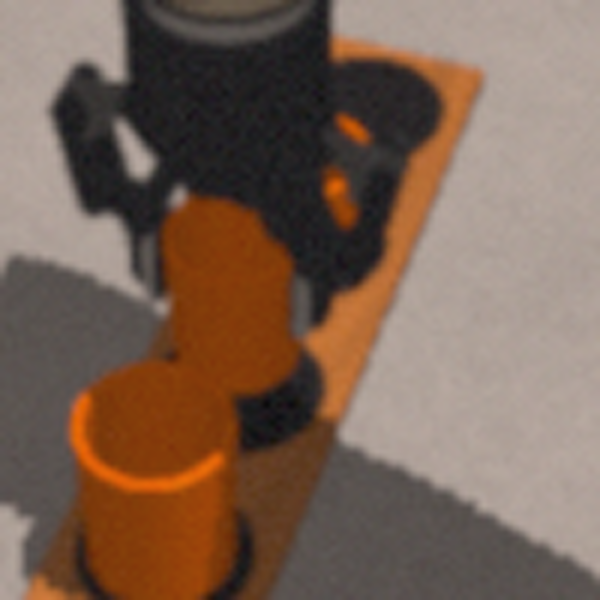

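Looks aligned; lower and release.

Emit:
{"name": "send_rows", "arguments": {
  "rows": [
    {"tx":0,"ty":12,"tz":0,"ax":0,"ay":0,"az":0,"grip":0.35},
    {"tx":0,"ty":11,"tz":0,"ax":0,"ay":0,"az":0,"grip":0.35},
    {"tx":0,"ty":0,"tz":0,"ax":0,"ay":0,"az":0,"grip":0.35},
    {"tx":0,"ty":0,"tz":0,"ax":0,"ay":0,"az":0,"grip":0.35}
  ]
}}

```text
time: 20.5
ee_pos: [0.629, 0.016, 0.0419]
tcp_rot: [0.707, -0.706, -0.029, 0.03]
ft_force: [0.2, -0.0, -1.4]
grip_width: 0.0556
```

Emit:
{"name": "send_rows", "arguments": {
  "rows": [
    {"tx":0,"ty":1,"tz":0,"ax":0,"ay":0,"az":0,"grip":0.35},
    {"tx":0,"ty":0,"tz":0,"ax":0,"ay":0,"az":0,"grip":0.35},
    {"tx":0,"ty":0,"tz":0,"ax":0,"ay":0,"az":0,"grip":0.7},
    {"tx":0,"ty":0,"tz":0,"ax":0,"ay":0,"az":0,"grip":1},
    {"tx":0,"ty":0,"tz":0,"ax":0,"ay":0,"az":0,"grip":1}
  ]
}}

```text
time: 21.12
ee_pos: [0.6293, 0.016, 0.0414]
tcp_rot: [-0.706, 0.706, 0.03, -0.03]
ft_force: [-0.7, 0.3, 0.2]
grip_width: 0.085
```

Emit:
{"name": "send_rows", "arguments": {
  "rows": [
    {"tx":0,"ty":0,"tz":0,"ax":0,"ay":0,"az":0,"grip":1},
    {"tx":0,"ty":-30,"tz":0,"ax":0,"ay":0,"az":0,"grip":1},
    {"tx":0,"ty":-50,"tz":0,"ax":0,"ay":0,"az":0,"grip":1},
    {"tx":0,"ty":-50,"tz":0,"ax":0,"ay":0,"az":0,"grip":1},
    {"tx":0,"ty":0,"tz":0,"ax":0,"ay":0,"az":0,"grip":1}
  ]
}}

```text
time: 21.75
ee_pos: [0.6327, 0.0156, 0.1778]
tcp_rot: [-0.706, 0.707, 0.034, -0.026]
ft_force: [0.6, 0.4, 0.6]
grip_width: 0.0851
```

Run:
```python
from h import *
go((.438,-.088,.15),(.438,-.088,.02))
```

```text
t 21.75 pos [0.6327 0.0156 0.1778] w 0.0851 F [0.6 0.4 0.6] q [-0.14  0.24  1.74  0.    1.14 -0.22]
x [0.996 0.084 0.011] y [ 0.012 -0.002 -1.   ] z [-0.084  0.996 -0.003]
-> (0.438, -0.088, 0.15) shift mm [-203.    25.7  -86.9]
-> (0.438, -0.088, 0.02) shift mm [ -1.5 130.    0.3]
```

Emit:
{"name": "send_rows", "arguments": {
  "rows": [
    {"tx":-40,"ty":0,"tz":-17,"ax":0,"ay":0,"az":0,"grip":1},
    {"tx":-40,"ty":0,"tz":-17,"ax":0,"ay":0,"az":0,"grip":1},
    {"tx":-40,"ty":0,"tz":-17,"ax":0,"ay":0,"az":0,"grip":1},
    {"tx":-40,"ty":0,"tz":-18,"ax":0,"ay":0,"az":0,"grip":1},
    {"tx":-40,"ty":15,"tz":-18,"ax":0,"ay":0,"az":0,"grip":1}
  ]
}}

```text
time: 22.38
ee_pos: [0.4364, -0.0881, 0.1563]
tcp_rot: [-0.706, 0.707, 0.03, -0.029]
ft_force: [-0.5, -0.9, 0.2]
grip_width: 0.0855
```

Emit:
{"name": "send_rows", "arguments": {
  "rows": [
    {"tx":0,"ty":15,"tz":0,"ax":0,"ay":0,"az":0,"grip":1},
    {"tx":0,"ty":0,"tz":0,"ax":0,"ay":0,"az":0,"grip":1},
    {"tx":0,"ty":0,"tz":0,"ax":0,"ay":0,"az":0,"grip":1}
  ]
}}

```text
time: 22.75
ee_pos: [0.4382, -0.0873, 0.1416]
tcp_rot: [-0.706, 0.706, 0.03, -0.03]
ft_force: [0.3, 0.8, -0.1]
grip_width: 0.0852
```

Run:
```python
from h import *
go((.438,-.088,.02))
cup(11)
p=np.load("pics/side11.npz")["p"]
cv2.imwrite("pics/z11.png",cv2.resize(p[145:265,265:375],None,fx=5,fy=5,interpolation=cv2.INTER_CUBIC)[:,:,::-1])
p,d=bot.camera("top"); cv2.imwrite("pics/t11.png",cv2.resize(p[150:230,270:410],None,fx=5.5,fy=5.5,interpolation=cv2.INTER_CUBIC)[:,:,::-1]); np.savez("pics/top11.npz",p=p,d=d)
```

```text
t 22.75 pos [ 0.4382 -0.0873  0.1416] w 0.0852 F [ 0.3  0.8 -0.1] q [-0.42 -0.12  2.2   0.    1.06 -0.51]
x [0.996 0.085 0.   ] y [ 0. -0. -1.] z [-0.085  0.996 -0.   ]
-> (0.438, -0.088, 0.02) shift mm [ -0.3 121.6  -0.7]
[ 282  163   51   83 1972] ztop 0.088 circ [0.6261 0.0611 0.1476] minmax [ 0.589 -0.147  0.007] [0.679 0.135 0.092]
```

View pics/z11.png

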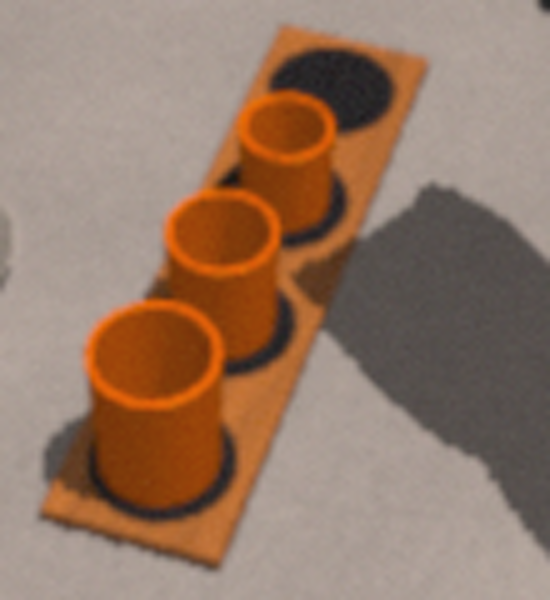

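View pics/t11.png

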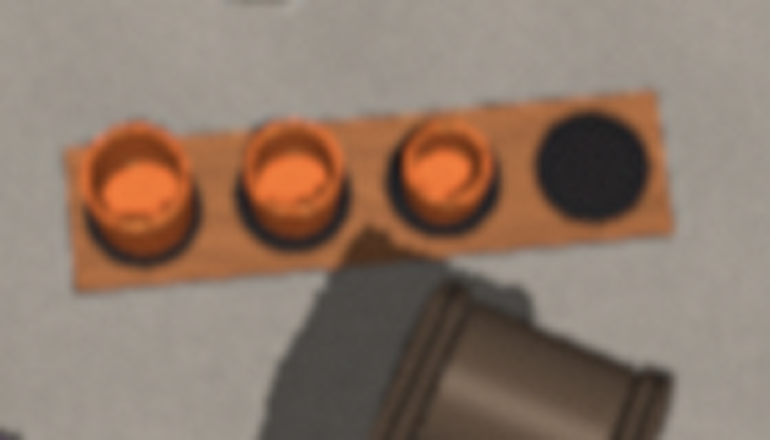

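Run:
```python
from h import *
mS={"med":(.6334,-.074),"lar":(.6258,.0155),"tal":(.6181,.1052)}
mT={"med":(.6353,-.0725),"lar":(.6278,.017),"tal":(.6203,.1067)}
for n,a,h in(("med",(287,127.5),.066),("lar",(223,232),.078),("tal",(155,354),.09)):
    P=ray("side",(265+a[0]/5-.4,145+a[1]/5-.4),h)[:2]; print("side",n,P.round(4),"err mm",((P-mS[n])*1000).round(1))
for n,l,r_,t,h,r in(("med",397,496,115,.066,.025),("lar",243,346,117,.078,.028),("tal",80,193,121,.09,.031)):
    v=150+t/5.5-.4;u=270+(l+r_)/11-.4
    P=ray("top",(u,v),h)[:2]; P[0]-=r; print("top",n,P.round(4),"err",((P-mT[n])*1000).round(1))
```

```text
side med [ 0.6302 -0.0737] err mm [-3.2  0.3]
side lar [0.626  0.0154] err mm [ 0.2 -0.1]
side tal [0.619  0.1044] err mm [ 0.9 -0.8]
top med [ 0.6358 -0.0728] err [ 0.5 -0.3]
top lar [0.6298 0.0151] err [ 2.  -1.9]
top tal [0.6226 0.105 ] err [ 2.3 -1.7]
```

Emit:
{"name": "send_rows", "arguments": {
  "rows": [
    {"tx":0,"ty":40,"tz":-0.5,"ax":0,"ay":0,"az":0,"grip":1},
    {"tx":0,"ty":40,"tz":0,"ax":0,"ay":0,"az":0,"grip":1},
    {"tx":0,"ty":28,"tz":0,"ax":0,"ay":0,"az":0,"grip":1},
    {"tx":0,"ty":14,"tz":0,"ax":0,"ay":0,"az":0,"grip":1},
    {"tx":0,"ty":0,"tz":0,"ax":0,"ay":0,"az":0,"grip":1}
  ]
}}

```text
time: 23.48
ee_pos: [0.4373, -0.0877, 0.019]
tcp_rot: [0.707, -0.706, -0.029, 0.03]
ft_force: [-1.0, 0.4, 0.2]
grip_width: 0.085
```

Emit:
{"name": "send_rows", "arguments": {
  "rows": [
    {"tx":0,"ty":0,"tz":0,"ax":0,"ay":0,"az":0,"grip":0.6},
    {"tx":0,"ty":0,"tz":0,"ax":0,"ay":0,"az":0,"grip":0.25},
    {"tx":0,"ty":0,"tz":0,"ax":0,"ay":0,"az":0,"grip":0.25},
    {"tx":0,"ty":0,"tz":0,"ax":0,"ay":0,"az":0,"grip":0.25},
    {"tx":0,"ty":0,"tz":0,"ax":0,"ay":0,"az":0,"grip":0.25}
  ]
}}

```text
time: 24.1
ee_pos: [0.4382, -0.0884, 0.0207]
tcp_rot: [-0.706, 0.707, 0.03, -0.029]
ft_force: [-2.7, 1.2, 6.6]
grip_width: 0.0431
```

Emit:
{"name": "send_rows", "arguments": {
  "rows": [
    {"tx":0,"ty":-5,"tz":0,"ax":0,"ay":0,"az":0,"grip":0.25},
    {"tx":0,"ty":-30,"tz":0,"ax":0,"ay":0,"az":0,"grip":0.25},
    {"tx":0,"ty":-45,"tz":0,"ax":0,"ay":0,"az":0,"grip":0.25},
    {"tx":0,"ty":-40,"tz":0,"ax":0,"ay":0,"az":0,"grip":0.25},
    {"tx":0,"ty":0,"tz":0,"ax":0,"ay":0,"az":0,"grip":0.25}
  ]
}}

```text
time: 24.72
ee_pos: [0.4397, -0.089, 0.1433]
tcp_rot: [-0.705, 0.708, 0.032, -0.027]
ft_force: [0.1, -0.2, -1.1]
grip_width: 0.0432
```

Run:
```python
from h import *
go((.6437,-.1625,.14))
```

```text
t 24.73 pos [ 0.4397 -0.089   0.1433] w 0.0432 F [ 0.1 -0.2 -1.1] q [-0.43 -0.13  2.2   0.    1.06 -0.51]
x [0.996 0.084 0.008] y [ 0.008 -0.004 -1.   ] z [-0.084  0.996 -0.004]
-> (0.6437, -0.1625, 0.14) shift mm [197.1   5.1 -90.4]
```

Emit:
{"name": "send_rows", "arguments": {
  "rows": [
    {"tx":40,"ty":0,"tz":-18,"ax":0,"ay":0,"az":0,"grip":0.25},
    {"tx":40,"ty":0,"tz":-18,"ax":0,"ay":0,"az":0,"grip":0.25},
    {"tx":40,"ty":0,"tz":-18,"ax":0,"ay":0,"az":0,"grip":0.25},
    {"tx":40,"ty":0,"tz":-18,"ax":0,"ay":0,"az":0,"grip":0.25},
    {"tx":40,"ty":0,"tz":-18,"ax":0,"ay":0,"az":0,"grip":0.25}
  ]
}}

```text
time: 25.35
ee_pos: [0.6444, -0.1609, 0.1369]
tcp_rot: [0.707, -0.706, -0.029, 0.031]
ft_force: [0.2, 0.3, 0.0]
grip_width: 0.0434
```

Emit:
{"name": "send_rows", "arguments": {
  "rows": [
    {"tx":0,"ty":30,"tz":0,"ax":0,"ay":0,"az":0,"grip":0.25},
    {"tx":0,"ty":30,"tz":0,"ax":0,"ay":0,"az":0,"grip":0.25},
    {"tx":0,"ty":0,"tz":0,"ax":0,"ay":0,"az":0,"grip":0.25},
    {"tx":0,"ty":0,"tz":0,"ax":0,"ay":0,"az":0,"grip":0.25}
  ]
}}

```text
time: 25.85
ee_pos: [0.6441, -0.1609, 0.0794]
tcp_rot: [0.707, -0.706, -0.03, 0.03]
ft_force: [0.7, 0.5, 0.1]
grip_width: 0.0431
```

Run:
```python
from h import *
go((.6437,-.1625,.0318))
```

```text
t 25.85 pos [ 0.6441 -0.1609  0.0794] w 0.0431 F [0.7 0.5 0.1] q [-0.4   0.43  1.71 -0.    1.01 -0.48]
x [ 0.996  0.084 -0.   ] y [-0.  0. -1.] z [-0.084  0.996  0.   ]
-> (0.6437, -0.1625, 0.0318) shift mm [-0.6 47.6 -1.6]
```

Emit:
{"name": "send_rows", "arguments": {
  "rows": [
    {"tx":-0.5,"ty":20,"tz":-1.5,"ax":0,"ay":0,"az":0,"grip":0.25},
    {"tx":0,"ty":17,"tz":0,"ax":0,"ay":0,"az":0,"grip":0.25},
    {"tx":0,"ty":9,"tz":0,"ax":0,"ay":0,"az":0,"grip":0.25},
    {"tx":0,"ty":0,"tz":0,"ax":0,"ay":0,"az":0,"grip":0.25},
    {"tx":0,"ty":0,"tz":0,"ax":0,"ay":0,"az":0,"grip":0.25}
  ]
}}

```text
time: 26.48
ee_pos: [0.644, -0.1625, 0.0336]
tcp_rot: [-0.706, 0.707, 0.03, -0.03]
ft_force: [-0.4, 0.0, 0.1]
grip_width: 0.0432
```

Run:
```python
from h import *
go((.6437,-.1625,.0310))
```

```text
t 26.48 pos [ 0.644  -0.1625  0.0336] w 0.0432 F [-0.4  0.   0.1] q [-0.4   0.49  1.72 -0.    0.93 -0.48]
x [0.996 0.084 0.   ] y [ 0. -0. -1.] z [-0.084  0.996 -0.   ]
-> (0.6437, -0.1625, 0.031) shift mm [-0.3  2.6 -0. ]
```

Emit:
{"name": "send_rows", "arguments": {
  "rows": [
    {"tx":0,"ty":2.5,"tz":0,"ax":0,"ay":0,"az":0,"grip":0.25},
    {"tx":0,"ty":0,"tz":0,"ax":0,"ay":0,"az":0,"grip":0.25},
    {"tx":0,"ty":0,"tz":0,"ax":0,"ay":0,"az":0,"grip":0.6},
    {"tx":0,"ty":0,"tz":0,"ax":0,"ay":0,"az":0,"grip":1},
    {"tx":0,"ty":0,"tz":0,"ax":0,"ay":0,"az":0,"grip":1}
  ]
}}

```text
time: 27.1
ee_pos: [0.6438, -0.1624, 0.0309]
tcp_rot: [-0.706, 0.707, 0.03, -0.03]
ft_force: [-0.4, 0.1, -0.5]
grip_width: 0.0842
```

Emit:
{"name": "send_rows", "arguments": {
  "rows": [
    {"tx":0,"ty":0,"tz":0,"ax":0,"ay":0,"az":0,"grip":1},
    {"tx":0,"ty":-30,"tz":0,"ax":0,"ay":0,"az":0,"grip":1},
    {"tx":0,"ty":-50,"tz":0,"ax":0,"ay":0,"az":0,"grip":1},
    {"tx":0,"ty":-60,"tz":0,"ax":0,"ay":0,"az":0,"grip":1},
    {"tx":-40,"ty":0,"tz":0,"ax":0,"ay":0,"az":0,"grip":1}
  ]
}}

```text
time: 27.72
ee_pos: [0.6088, -0.1675, 0.1791]
tcp_rot: [-0.704, 0.709, 0.035, -0.025]
ft_force: [-0.9, 0.6, 0.1]
grip_width: 0.0855
```

Emit:
{"name": "send_rows", "arguments": {
  "rows": [
    {"tx":-45,"ty":0,"tz":0,"ax":0,"ay":0,"az":0,"grip":1},
    {"tx":-45,"ty":0,"tz":0,"ax":0,"ay":0,"az":0,"grip":1},
    {"tx":-40,"ty":0,"tz":0,"ax":0,"ay":0,"az":0,"grip":1},
    {"tx":0,"ty":0,"tz":0,"ax":0,"ay":0,"az":0,"grip":1},
    {"tx":0,"ty":0,"tz":0,"ax":0,"ay":0,"az":0,"grip":1}
  ]
}}

```text
time: 28.35
ee_pos: [0.4749, -0.177, 0.1714]
tcp_rot: [-0.706, 0.707, 0.03, -0.029]
ft_force: [-1.5, 0.2, 0.3]
grip_width: 0.0852
```

Run:
```python
from h import *
go((.634,-.0733,.2))
for n,b in(("side",(145,265,265,375)),("top",(150,230,270,410))):
    p,d=bot.camera(n); np.savez(f"pics/{n}12.npz",p=p,d=d); cv2.imwrite(f"pics/{n}12.png",p[:,:,::-1])
    s=5 if n=="side" else 5.5
    cv2.imwrite(f"pics/z{n}12.png",cv2.resize(p[b[0]:b[1],b[2]:b[3]],None,fx=s,fy=s,interpolation=cv2.INTER_CUBIC)[:,:,::-1])
```

```text
t 28.35 pos [ 0.4749 -0.177   0.1714] w 0.0852 F [-1.5  0.2  0.3] q [-0.56 -0.02  2.05  0.    1.11 -0.64]
x [0.996 0.084 0.001] y [ 0.001 -0.001 -1.   ] z [-0.084  0.996 -0.001]
-> (0.634, -0.0733, 0.2) shift mm [167.2 -28.4  90. ]
```

View pics/zside12.png

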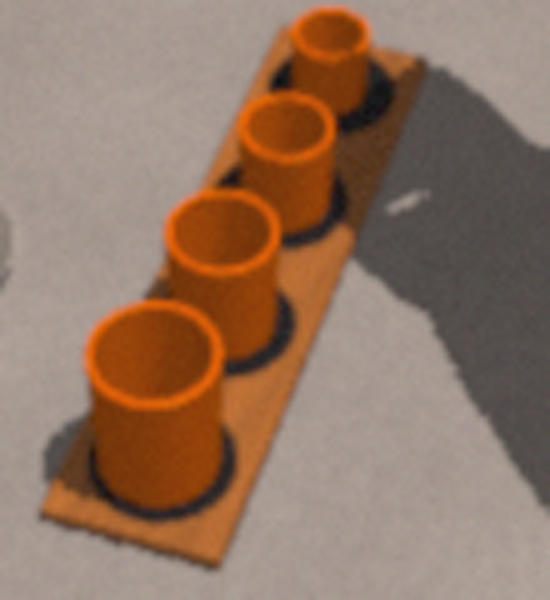

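View pics/ztop12.png

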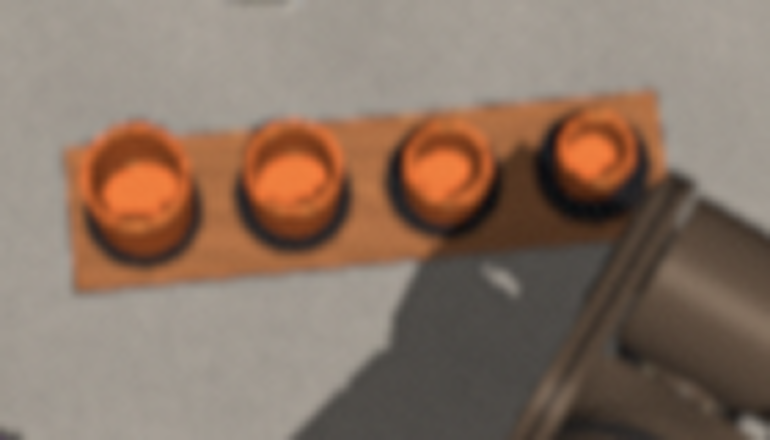

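View pics/side12.png

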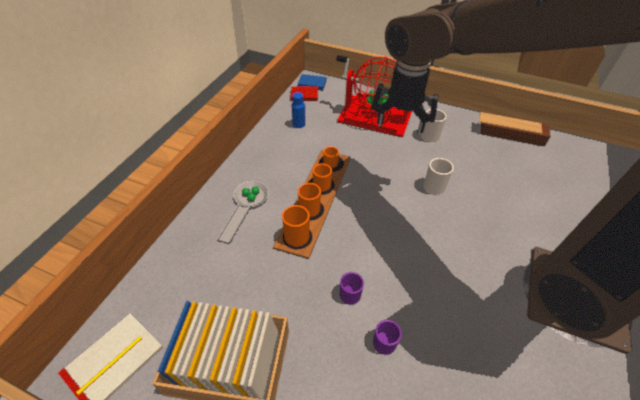

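Run:
```python
from h import *
P=ray("side",(265+331/5-.4,145+33.5/5-.4),.054)[:2];print(((P-(.6402,-.1631))*1000).round(1))
P=ray("top",(270+(554+638)/11-.4,150+104/5.5-.4),.054)[:2];P[0]-=.022;print(((P-(.6428,-.1621))*1000).round(1))
# expected rim positions (zoomed px) if medium were exactly on mark
for n,mk,o,s in(("side",(.6334,-.074),(265,145),5),("top",(.6353,-.0725),(270,150),5.5)):
    a=np.linspace(0,2*np.pi,60)
    for z,r in((.066,.025),(.01,.0235)):
        q=np.array([(proj(n,(mk[0]+r*np.cos(t),mk[1]+r*np.sin(t),z))-o+.4)*s for t in a])
        print(n,z,q.min(0).round(0),q.max(0).round(0))
```

```text
[1.  1.3]
[4.5 1.1]
side 0.066 [233.  92.] [330. 160.]
side 0.01 [236. 169.] [324. 233.]
top 0.066 [404. 116.] [490. 200.]
top 0.01 [403. 143.] [482. 220.]
```

Run:
```python
from h import *
a=np.load("pics/side0.npz")["p"];b=np.load("pics/side12.npz")["p"]
for n,(y0,y1,x0,x1) in {"spoon":(175,245,215,272),"dauber":(90,130,288,308)}.items():
    print(n,np.abs(a[y0:y1,x0:x1].astype(int)-b[y0:y1,x0:x1]).max(-1).mean().round(2))
print(bot.close_job())
```

```text
spoon 10.3
dauber 9.0
the job is handed in; nothing more can be done
None
```

The four orange cups stand mouth up on the board, rising away from the cage: small on mark 4 (nearest the cage), medium on mark 3, large on mark 2 and tallest on mark 1. I picked each up across its sides and set it down without tipping any. The job was handed in at about 28.5 s with the gripper open and clear of everything.

**Centring:** every cup looks centred to within about 3 mm, but the two cameras disagree by 1 to 4 mm.

| Cup | Side camera, x error (mm) | Top camera, x error (mm) |
|---|---|---|
| Small | +1.0 | +4.5 |
| Medium | −3.2 | +0.5 |
| Large | +0.2 | +2.0 |
| Tallest | +0.9 | +2.3 |

All errors in y are under 2 mm. The medium cup is probably about 2 mm low in x, and I left it rather than grip it again.

**Other objects:** in the last pictures the cage, the spoon rest with its three balls, the dauber and the white and purple look-alikes appear where they started. I also ran a pixel comparison of the spoon rest and dauber areas. It gave mean differences of 10.3 and 9.0, similar to each other, but I had no noise level to compare them with and did not wait for the numbers before handing in. That check therefore supports the visual one only weakly.

**Forces:** the largest wrist force I read at the end of any move was about 7 N.

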